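Clip the bar stakes into their rack, run the extractor and mist them with oil

ROBOT

A 6-joint arm with a two-finger parallel gripper is mounted at the origin on the work surface. World frame = base frame: x ahead of the robot, y to its left, z up, the work surface at z = 0. Lengths are in m, angles in rad, forces in N, time in s.
With the tool pointing down it reaches from about 0.375 to 0.925 m from the base axis. Payload 5.7 kg.
Tool frame: the origin (TCP) lies at the very end of the fingers, on their centre line; the grasp point (between the pads) lies 19 mm behind it; z points along the fingers, y is the direction in which the jaws open and shut (so a half turn about z gives the same grasp; the last joint's range is limited). The gripper opens to 85 mm and grips with 20 to 120 N. Pads are 22 mm wide; open, the fingers measure 114 mm over their backs; the gripper's body (76 mm by 85 mm) begins 54 mm behind the grasp point. The pads swing forward as they close: fully open they stand 13 mm farther back than shut.
Start: joints at [-1.347, 0.359, 1.51, -0, 1.272, -0.115], TCP at [0.199, -0.566, 0.231] pointing down, gripper open.
Joint ranges: [-2.97, 2.97], [-1.01, 2.36], [0.21, 2.38], [-0.96, 4.11], [0.2, 2.71], [-2.98, 2.98]. Speed limits (rad/s): [2.39, 2.39, 3.14, 3.14, 3.14, 3.14].

INTERFACE

Orientations are given as a 3x3 rotation matrix whose columns are the frame's x, y, z axes.
In Python, from plant import status, cams, order gives the robot as it stands.
- The arm moves only by the tool apply_moves, never from a script. Its argument "series" is one flat list of numbers, 6 for each row, row after row: the shift along the tool's x, y, z in m, then the turn, a rotation vector about the tool's x, y, z in degrees. In form: [x, y, z, rx, ry, rz, x, y, z, rx, ry, rz, ...]. A call has 1 to 20 rows; each row is the pose to reach, as a shift and turn from the pose commanded when the call began, along the tool's axes at that moment; what a row does not reach only later rows make up. A row lasts 1/8 s, in which the tool goes at most 62.5 mm and 10.7 degrees, less where a joint would pass 70% of its speed; a pose out of reach is approached as far as the arm can. A call with a gripper value outside its range is refused whole. "grip" is the finger opening in m, from 0 to 0.0854, set as the call begins (left out, the last holds). The fingers move at their own pace and stop on an object; the grip force is fixed at half the most. Time passes only in rows, so rows that repeat a pose let the fingers close. It gives the time, the measured TCP pose, the force and the opening at its end, in the units of the state.
- status.state(): the state, without advancing time (a new reading comes with each control period).
- cams.snapshot(name): name is "scene" or "top"; returns (picture, depth): 480x640x3 uint8, red, green, blue; 480x640 float32, m along the optical axis (not along the pixel's ray), 0 where there is no reading.
- cams.calibration(name): a dict with "vfov" (degrees; the focal length in pixels is half the picture's height over the tangent of half this angle, whatever the lens; pixels are square), "cx", "cy" (the principal point, pixels), "T" (4x4, takes a point from camera to world coordinates). Camera axes: x right, y down, z forward; pixel columns grow to the right and rows downward; lengths in m; the calibration is good to about 2 mm. A picture is of the moment at which its call begins. calibration takes no time and is no camera call.
- order.job_done(): hands the job in, once; it reports no verdict.
The state is a dict: "time_s": time; "joint_pos": joint angles; "qvel": joint speeds; "joint_torque": joint torques, N m; "tcp_pos": TCP position; "tool_rot": TCP orientation; "ft_force": force on the tool from outside, world axes, zero at the start; "ft_torque": the same for the moment, N m; "gripper_width": finger opening in m.
Only numpy, scipy, OpenCV 4.12 (cv2) and the standard library are available. Lean on these libraries where they do the work, as an engineer would, in place of code of your own. Each camera call takes 0.05 s, during which the arm holds its last target. There are 200 camera calls.

TASK

Put the silversmith's stakes away: roll the ridged thumbwheel of the extractor until its white-lined, bulb-tipped ridge stands straight up (fan on), and snap every steel bar stake lying loose on the bench down into a free spring clip of the wooden rack, pushing until it snaps fully home and no harder. Then press the oil mister's white cap all the way down at least twice, letting it spring right back up each time, and at last roll the thumbwheel on the same way until that ridge points level to the other side from where it started (fan off); leave the tumbler and the bowl where they are.

Things in the scene. Friction and masses are not known exactly. Their poses are not given: they have to be found in the camera images.
- stake0: One of up to four identical steel bar stakes (None if absent), 0.2 to 0.4 kg, lying level: a round shank 18 mm in diameter and 100 mm long between two 34 mm square heads, each 20 mm long; 140 mm overall. Origin at its middle, on the shank's axis (17 mm above the bench when lying); x along the shank. One end has a slight dome; otherwise alike.
- stake1: One of up to four identical steel bar stakes (None if absent), 0.2 to 0.4 kg, lying level: a round shank 18 mm in diameter and 100 mm long between two 34 mm square heads, each 20 mm long; 140 mm overall. Origin at its middle, on the shank's axis (17 mm above the bench when lying); x along the shank. One end has a slight dome; otherwise alike.
- stake2: One of up to four identical steel bar stakes (None if absent), 0.2 to 0.4 kg, lying level: a round shank 18 mm in diameter and 100 mm long between two 34 mm square heads, each 20 mm long; 140 mm overall. Origin at its middle, on the shank's axis (17 mm above the bench when lying); x along the shank. One end has a slight dome; otherwise alike.
- stake3: One of up to four identical steel bar stakes (None if absent), 0.2 to 0.4 kg, lying level: a round shank 18 mm in diameter and 100 mm long between two 34 mm square heads, each 20 mm long; 140 mm overall. Origin at its middle, on the shank's axis (17 mm above the bench when lying); x along the shank. One end has a slight dome; otherwise alike.
- rack: Wooden rack base, 130 mm (x) by 330 mm (y), 12 mm thick, fixed to the bench; origin at the centre of its underside, z up. It carries five clips side by side along its y at 66 mm pitch, each holding one stake with the shank along the rack's x. The clips reach 65 mm above the bench.
- slot0 (a point): Clip 0 of the rack (0 at its +y end, 4 at its -y end): where the middle of a stake's shank axis lies when fully home (45 mm above the bench); x along the shank, z up. Sprung steel jaws, 14 mm long, centred 32 mm either side of this point along x, grip the shank; the 50 mm between them is clear for fingers holding the middle of the shank, down to the 12 mm base.
- slot1 (a point): Clip 1 of the rack (0 at its +y end, 4 at its -y end): where the middle of a stake's shank axis lies when fully home (45 mm above the bench); x along the shank, z up. Sprung steel jaws, 14 mm long, centred 32 mm either side of this point along x, grip the shank; the 50 mm between them is clear for fingers holding the middle of the shank, down to the 12 mm base.
- slot2 (a point): Clip 2 of the rack (0 at its +y end, 4 at its -y end): where the middle of a stake's shank axis lies when fully home (45 mm above the bench); x along the shank, z up. Sprung steel jaws, 14 mm long, centred 32 mm either side of this point along x, grip the shank; the 50 mm between them is clear for fingers holding the middle of the shank, down to the 12 mm base.
- slot3 (a point): Clip 3 of the rack (0 at its +y end, 4 at its -y end): where the middle of a stake's shank axis lies when fully home (45 mm above the bench); x along the shank, z up. Sprung steel jaws, 14 mm long, centred 32 mm either side of this point along x, grip the shank; the 50 mm between them is clear for fingers holding the middle of the shank, down to the 12 mm base.
- slot4 (a point): Clip 4 of the rack (0 at its +y end, 4 at its -y end): where the middle of a stake's shank axis lies when fully home (45 mm above the bench); x along the shank, z up. Sprung steel jaws, 14 mm long, centred 32 mm either side of this point along x, grip the shank; the 50 mm between them is clear for fingers holding the middle of the shank, down to the 12 mm base.
- lips (a point): Middle of the rack at the height of the clips' lips, 52 mm above the bench (7 mm above home). Each clip's rounded lips stand 12 mm apart under a flared mouth. A shank meets them 14 mm above home; the resistance grows to a peak of 10 to 20 N at about 8 mm, fades by 3 mm, and the jaws then pull it down onto a rigid saddle and hold it. Home: within 3.5 mm in height.
- wheel (a joint): Thumbwheel of the extractor switch, rad: the angle of its white-lined, bulb-tipped ridge from straight up, positive towards the -y of hub; 0 at the top (fan on), 1.57 level to the -y side (fan off). It starts between -2.6 and -1.4 (ridge on the +y side); push the top of the wheel towards -y. No click stops: friction, about 1.5 N at the ridges, holds it.
- hub (a point): Centre of the thumbwheel, 90 mm above the bench; the axle lies along x, z is up. A black disc of 28 mm radius, 24 mm wide, with six ridges 60 degrees apart, each 5 mm thick and reaching out to 43 mm radius (the bulb-tipped one 45 mm). Roll it by lowering closed fingertips into the gap between two ridges and pushing along y, one ridge after another.
- timer_box (a point): Centre of the top of the fixed grey switch box below the wheel, 40 mm above the bench; box 90 mm along x, 120 mm along y. Two posts hold the wheel, 17 to 23 mm from its centre along x on either side, 14 mm wide, ending 5 mm above the hub.
- index (a point): Outer end of the white-lined, bulb-tipped ridge of the thumbwheel, 45 mm from the hub.
- cap (a joint): Travel of the oil mister's sprung cap, m: 0 when up, 0.008 when fully down; it takes about 3 N to start and 7 N to push fully down, and springs back.
- cap_top (a point): Centre of the flat top of the white cap (32 mm in diameter) of the oil mister, a fixed aluminium canister of 60 mm diameter; 142 mm above the bench when up. Press it straight down.
- tumbler: Bystander: glass tumbler, 68 mm wide, 90 mm tall; origin at the centre of its underside.
- bowl: Bystander: steel bowl, 80 mm wide, 40 mm tall; origin at the centre of its underside.
Things that resemble listed ones, but are neither listed nor needed, are in the scene too. What is shaped like the part that bears wheel but blue or orange is not meant.

How it is judged:
On the way, in this order (a step that is already met when the one before it is completed fails the run):
1. the thumbwheel's bulb-tipped ridge is at the top and every stake present is snapped home in a clip (value of joint wheel between -0.17 and 0.17 rad and ((x of stake0 in the frame of slot0 between -0.014 and 0.014 m and y of stake0 in the frame of slot0 between -0.005 and 0.005 m and z of stake0 in the frame of slot0 between -0.004 and 0.0035 m and angle between the x axis of stake0 and the x axis of slot0, either way round below 0.1 rad) or (x of stake0 in the frame of slot1 between -0.014 and 0.014 m and y of stake0 in the frame of slot1 between -0.005 and 0.005 m and z of stake0 in the frame of slot1 between -0.004 and 0.0035 m and angle between the x axis of stake0 and the x axis of slot1, either way round below 0.1 rad) or (x of stake0 in the frame of slot2 between -0.014 and 0.014 m and y of stake0 in the frame of slot2 between -0.005 and 0.005 m and z of stake0 in the frame of slot2 between -0.004 and 0.0035 m and angle between the x axis of stake0 and the x axis of slot2, either way round below 0.1 rad) or (x of stake0 in the frame of slot3 between -0.014 and 0.014 m and y of stake0 in the frame of slot3 between -0.005 and 0.005 m and z of stake0 in the frame of slot3 between -0.004 and 0.0035 m and angle between the x axis of stake0 and the x axis of slot3, either way round below 0.1 rad) or (x of stake0 in the frame of slot4 between -0.014 and 0.014 m and y of stake0 in the frame of slot4 between -0.005 and 0.005 m and z of stake0 in the frame of slot4 between -0.004 and 0.0035 m and angle between the x axis of stake0 and the x axis of slot4, either way round below 0.1 rad)) and ((x of stake1 in the frame of slot0 between -0.014 and 0.014 m and y of stake1 in the frame of slot0 between -0.005 and 0.005 m and z of stake1 in the frame of slot0 between -0.004 and 0.0035 m and angle between the x axis of stake1 and the x axis of slot0, either way round below 0.1 rad) or (x of stake1 in the frame of slot1 between -0.014 and 0.014 m and y of stake1 in the frame of slot1 between -0.005 and 0.005 m and z of stake1 in the frame of slot1 between -0.004 and 0.0035 m and angle between the x axis of stake1 and the x axis of slot1, either way round below 0.1 rad) or (x of stake1 in the frame of slot2 between -0.014 and 0.014 m and y of stake1 in the frame of slot2 between -0.005 and 0.005 m and z of stake1 in the frame of slot2 between -0.004 and 0.0035 m and angle between the x axis of stake1 and the x axis of slot2, either way round below 0.1 rad) or (x of stake1 in the frame of slot3 between -0.014 and 0.014 m and y of stake1 in the frame of slot3 between -0.005 and 0.005 m and z of stake1 in the frame of slot3 between -0.004 and 0.0035 m and angle between the x axis of stake1 and the x axis of slot3, either way round below 0.1 rad) or (x of stake1 in the frame of slot4 between -0.014 and 0.014 m and y of stake1 in the frame of slot4 between -0.005 and 0.005 m and z of stake1 in the frame of slot4 between -0.004 and 0.0035 m and angle between the x axis of stake1 and the x axis of slot4, either way round below 0.1 rad)) and ((x of stake2 in the frame of slot0 between -0.014 and 0.014 m and y of stake2 in the frame of slot0 between -0.005 and 0.005 m and z of stake2 in the frame of slot0 between -0.004 and 0.0035 m and angle between the x axis of stake2 and the x axis of slot0, either way round below 0.1 rad) or (x of stake2 in the frame of slot1 between -0.014 and 0.014 m and y of stake2 in the frame of slot1 between -0.005 and 0.005 m and z of stake2 in the frame of slot1 between -0.004 and 0.0035 m and angle between the x axis of stake2 and the x axis of slot1, either way round below 0.1 rad) or (x of stake2 in the frame of slot2 between -0.014 and 0.014 m and y of stake2 in the frame of slot2 between -0.005 and 0.005 m and z of stake2 in the frame of slot2 between -0.004 and 0.0035 m and angle between the x axis of stake2 and the x axis of slot2, either way round below 0.1 rad) or (x of stake2 in the frame of slot3 between -0.014 and 0.014 m and y of stake2 in the frame of slot3 between -0.005 and 0.005 m and z of stake2 in the frame of slot3 between -0.004 and 0.0035 m and angle between the x axis of stake2 and the x axis of slot3, either way round below 0.1 rad) or (x of stake2 in the frame of slot4 between -0.014 and 0.014 m and y of stake2 in the frame of slot4 between -0.005 and 0.005 m and z of stake2 in the frame of slot4 between -0.004 and 0.0035 m and angle between the x axis of stake2 and the x axis of slot4, either way round below 0.1 rad)) and ((x of stake3 in the frame of slot0 between -0.014 and 0.014 m and y of stake3 in the frame of slot0 between -0.005 and 0.005 m and z of stake3 in the frame of slot0 between -0.004 and 0.0035 m and angle between the x axis of stake3 and the x axis of slot0, either way round below 0.1 rad) or (x of stake3 in the frame of slot1 between -0.014 and 0.014 m and y of stake3 in the frame of slot1 between -0.005 and 0.005 m and z of stake3 in the frame of slot1 between -0.004 and 0.0035 m and angle between the x axis of stake3 and the x axis of slot1, either way round below 0.1 rad) or (x of stake3 in the frame of slot2 between -0.014 and 0.014 m and y of stake3 in the frame of slot2 between -0.005 and 0.005 m and z of stake3 in the frame of slot2 between -0.004 and 0.0035 m and angle between the x axis of stake3 and the x axis of slot2, either way round below 0.1 rad) or (x of stake3 in the frame of slot3 between -0.014 and 0.014 m and y of stake3 in the frame of slot3 between -0.005 and 0.005 m and z of stake3 in the frame of slot3 between -0.004 and 0.0035 m and angle between the x axis of stake3 and the x axis of slot3, either way round below 0.1 rad) or (x of stake3 in the frame of slot4 between -0.014 and 0.014 m and y of stake3 in the frame of slot4 between -0.005 and 0.005 m and z of stake3 in the frame of slot4 between -0.004 and 0.0035 m and angle between the x axis of stake3 and the x axis of slot4, either way round below 0.1 rad))), for 0.2 s.
2. the mister's cap is pressed all the way down (value of joint cap above 0.0065 m), for 0.05 s.
3. the cap is back up (value of joint cap below 0.0015 m), for 0.2 s.
4. the mister's cap is pressed all the way down (value of joint cap above 0.0065 m), for 0.05 s.
5. the cap is back up (value of joint cap below 0.0015 m), for 0.2 s.
6. the bulb-tipped ridge points level to the -y side (value of joint wheel between 1.37 and 1.77 rad), for 0.2 s.
At the end, for the whole second after the job is handed in: Every stake present lies in a clip of the rack (within 3.5 mm of home in height, 5 mm across, 14 mm along, 0.1 rad), at rest; the thumbwheel's bulb-tipped ridge points level to the -y side within 0.2 rad; the mister's cap is up (all of step 6 and ((x of stake0 in the frame of slot0 between -0.014 and 0.014 m and y of stake0 in the frame of slot0 between -0.005 and 0.005 m and z of stake0 in the frame of slot0 between -0.004 and 0.0035 m and angle between the x axis of stake0 and the x axis of slot0, either way round below 0.1 rad) or (x of stake0 in the frame of slot1 between -0.014 and 0.014 m and y of stake0 in the frame of slot1 between -0.005 and 0.005 m and z of stake0 in the frame of slot1 between -0.004 and 0.0035 m and angle between the x axis of stake0 and the x axis of slot1, either way round below 0.1 rad) or (x of stake0 in the frame of slot2 between -0.014 and 0.014 m and y of stake0 in the frame of slot2 between -0.005 and 0.005 m and z of stake0 in the frame of slot2 between -0.004 and 0.0035 m and angle between the x axis of stake0 and the x axis of slot2, either way round below 0.1 rad) or (x of stake0 in the frame of slot3 between -0.014 and 0.014 m and y of stake0 in the frame of slot3 between -0.005 and 0.005 m and z of stake0 in the frame of slot3 between -0.004 and 0.0035 m and angle between the x axis of stake0 and the x axis of slot3, either way round below 0.1 rad) or (x of stake0 in the frame of slot4 between -0.014 and 0.014 m and y of stake0 in the frame of slot4 between -0.005 and 0.005 m and z of stake0 in the frame of slot4 between -0.004 and 0.0035 m and angle between the x axis of stake0 and the x axis of slot4, either way round below 0.1 rad)) and ((x of stake1 in the frame of slot0 between -0.014 and 0.014 m and y of stake1 in the frame of slot0 between -0.005 and 0.005 m and z of stake1 in the frame of slot0 between -0.004 and 0.0035 m and angle between the x axis of stake1 and the x axis of slot0, either way round below 0.1 rad) or (x of stake1 in the frame of slot1 between -0.014 and 0.014 m and y of stake1 in the frame of slot1 between -0.005 and 0.005 m and z of stake1 in the frame of slot1 between -0.004 and 0.0035 m and angle between the x axis of stake1 and the x axis of slot1, either way round below 0.1 rad) or (x of stake1 in the frame of slot2 between -0.014 and 0.014 m and y of stake1 in the frame of slot2 between -0.005 and 0.005 m and z of stake1 in the frame of slot2 between -0.004 and 0.0035 m and angle between the x axis of stake1 and the x axis of slot2, either way round below 0.1 rad) or (x of stake1 in the frame of slot3 between -0.014 and 0.014 m and y of stake1 in the frame of slot3 between -0.005 and 0.005 m and z of stake1 in the frame of slot3 between -0.004 and 0.0035 m and angle between the x axis of stake1 and the x axis of slot3, either way round below 0.1 rad) or (x of stake1 in the frame of slot4 between -0.014 and 0.014 m and y of stake1 in the frame of slot4 between -0.005 and 0.005 m and z of stake1 in the frame of slot4 between -0.004 and 0.0035 m and angle between the x axis of stake1 and the x axis of slot4, either way round below 0.1 rad)) and ((x of stake2 in the frame of slot0 between -0.014 and 0.014 m and y of stake2 in the frame of slot0 between -0.005 and 0.005 m and z of stake2 in the frame of slot0 between -0.004 and 0.0035 m and angle between the x axis of stake2 and the x axis of slot0, either way round below 0.1 rad) or (x of stake2 in the frame of slot1 between -0.014 and 0.014 m and y of stake2 in the frame of slot1 between -0.005 and 0.005 m and z of stake2 in the frame of slot1 between -0.004 and 0.0035 m and angle between the x axis of stake2 and the x axis of slot1, either way round below 0.1 rad) or (x of stake2 in the frame of slot2 between -0.014 and 0.014 m and y of stake2 in the frame of slot2 between -0.005 and 0.005 m and z of stake2 in the frame of slot2 between -0.004 and 0.0035 m and angle between the x axis of stake2 and the x axis of slot2, either way round below 0.1 rad) or (x of stake2 in the frame of slot3 between -0.014 and 0.014 m and y of stake2 in the frame of slot3 between -0.005 and 0.005 m and z of stake2 in the frame of slot3 between -0.004 and 0.0035 m and angle between the x axis of stake2 and the x axis of slot3, either way round below 0.1 rad) or (x of stake2 in the frame of slot4 between -0.014 and 0.014 m and y of stake2 in the frame of slot4 between -0.005 and 0.005 m and z of stake2 in the frame of slot4 between -0.004 and 0.0035 m and angle between the x axis of stake2 and the x axis of slot4, either way round below 0.1 rad)) and ((x of stake3 in the frame of slot0 between -0.014 and 0.014 m and y of stake3 in the frame of slot0 between -0.005 and 0.005 m and z of stake3 in the frame of slot0 between -0.004 and 0.0035 m and angle between the x axis of stake3 and the x axis of slot0, either way round below 0.1 rad) or (x of stake3 in the frame of slot1 between -0.014 and 0.014 m and y of stake3 in the frame of slot1 between -0.005 and 0.005 m and z of stake3 in the frame of slot1 between -0.004 and 0.0035 m and angle between the x axis of stake3 and the x axis of slot1, either way round below 0.1 rad) or (x of stake3 in the frame of slot2 between -0.014 and 0.014 m and y of stake3 in the frame of slot2 between -0.005 and 0.005 m and z of stake3 in the frame of slot2 between -0.004 and 0.0035 m and angle between the x axis of stake3 and the x axis of slot2, either way round below 0.1 rad) or (x of stake3 in the frame of slot3 between -0.014 and 0.014 m and y of stake3 in the frame of slot3 between -0.005 and 0.005 m and z of stake3 in the frame of slot3 between -0.004 and 0.0035 m and angle between the x axis of stake3 and the x axis of slot3, either way round below 0.1 rad) or (x of stake3 in the frame of slot4 between -0.014 and 0.014 m and y of stake3 in the frame of slot4 between -0.005 and 0.005 m and z of stake3 in the frame of slot4 between -0.004 and 0.0035 m and angle between the x axis of stake3 and the x axis of slot4, either way round below 0.1 rad)) and value of joint cap below 0.0015 m and linear speed of each of stake0, stake1, stake2, stake3 below 0.02 m/s); the robot touches nothing.
It fails at once if the glass tumbler is moved more than 30 mm (distance of tumbler from where it was at the start of the episode above 0.03 m).
It fails at once if the steel bowl is moved more than 30 mm (distance of bowl from where it was at the start of the episode above 0.03 m).
It fails at once if a stake held in the fingers is pressed into the rack with more than 70 N ((contact force between stake0 and rack above 70 N and contact force between the fingers and stake0 above 5 N) or (contact force between stake1 and rack above 70 N and contact force between the fingers and stake1 above 5 N) or (contact force between stake2 and rack above 70 N and contact force between the fingers and stake2 above 5 N) or (contact force between stake3 and rack above 70 N and contact force between the fingers and stake3 above 5 N)).
Of stake0, stake1, stake2, stake3 only 2 to 4 are there at a start; the rules pass over those that are not, and their reading is None.
At some moment in a run one of stake0, stake1, stake2, stake3 may be knocked a few centimetres aside while the robot is not near it.
Once in a run the grip may slacken for a moment while it holds something.
It also fails if it takes over 210 s, if anything falls off the work surface, if the arm or the gripper's body presses on something with over 40 N, if the wrist force passes 120 N, or if a joint passes its speed limit or range.

## Working session

There is one attempt and no reset: what is moved stays moved. The work goes in short steps, Python scripts to look and compute and a tool call to move; the robot and the scene stay as the last step left them, time stands still between calls to the robot, and variables do not carry over. Pictures are saved under pics/ and viewed, about 12 in all and at most 16, crops included, and the job is handed in when it is done.

Besides the shell and the picture viewer there is one more tool, called after ">>>" by a JSON object that holds its "name" and its "arguments". apply_moves: Moves the arm, as the interface text tells. Its arguments: {"type":"object","properties":{"series":{"type":"array"},"grip":{"type":"number"}},"required":["series"]}

```bash
ls; mkdir -p pics; cat > h.py <<'E'
import numpy as np,cv2
from plant import status,cams,order
def snap(n):
    p,d=cams.snapshot(n); return p,d
def pts(n,d):
    c=cams.calibration(n); f=240/np.tan(np.radians(c['vfov'])/2)
    v,u=np.mgrid[:480,:640]; P=np.stack([(u-c['cx'])/f*d,(v-c['cy'])/f*d,d],-1)
    T=np.array(c['T']); W=P@T[:3,:3].T+T[:3,3]; W[d==0]=np.nan; return W
def ray(n,u,v,z):
    c=cams.calibration(n); f=240/np.tan(np.radians(c['vfov'])/2);T=np.array(c['T'])
    r=T[:3,:3]@np.array([(u-c['cx'])/f,(v-c['cy'])/f,1]);o=T[:3,3]
    return o+r*(z-o[2])/r[2]
def proj(n,X):
    c=cams.calibration(n); f=240/np.tan(np.radians(c['vfov'])/2);T=np.array(c['T'])
    p=T[:3,:3].T@(np.array(X)-T[:3,3]); return p[0]/p[2]*f+c['cx'],p[1]/p[2]*f+c['cy']
def save(name,p): cv2.imwrite('pics/'+name,cv2.cvtColor(p,cv2.COLOR_RGB2BGR))
E
python3 - <<'E'
from h import *
print(status.state())
for n in('scene','top'):
    c=cams.calibration(n);print(n,c)
    p,d=snap(n);save(n+'0.png',p);np.savez(n+'0.npz',p=p,d=d)
E
```

```text
pics
{'time_s': 0.0, 'joint_pos': array([-1.34706119e+00,  3.59506440e-01,  1.51146742e+00, -3.48878441e-05,
        1.27250566e+00, -1.15110482e-01]), 'qvel': array([-2.31988064e-03,  5.27276908e-04,  1.11892964e-03, -2.59203642e-05,
        1.35250983e-03, -1.52240101e-03]), 'joint_torque': array([ 4.48813180e-04, -5.27615190e+01, -2.78620237e+01, -1.77752240e-04,
        1.33579789e-02, -1.59405238e-05]), 'tcp_pos': array([ 0.19925702, -0.56520155,  0.23043943]), 'tool_rot': array([[ 9.43135633e-01,  3.32407843e-01, -4.51159866e-04],
       [ 3.32408099e-01, -9.43133871e-01,  1.83243286e-03],
       [ 1.83610904e-04, -1.87820192e-03, -9.99998219e-01]]), 'ft_force': array([-0.55866277, -0.91589978,  1.21134275]), 'ft_torque': array([-0.02042894,  0.03325061, -0.03881013]), 'gripper_width': 0.08547106959887636}
scene {'vfov': 48.4524068904798, 'cx': 326.9837094693779, 'cy': 243.0342780326361, 'T': array([[-0.07245547,  0.71888518, -0.69134239,  1.32444504],
       [ 0.99735829,  0.04863663, -0.05395288,  0.15466668],
       [-0.00516136, -0.69342525, -0.72051008,  0.91591403],
       [ 0.        ,  0.        ,  0.        ,  1.        ]])}
top {'vfov': 57.83088107210134, 'cx': 325.41260281770093, 'cy': 240.84295437340688, 'T': array([[-0.02323579, -0.99527842,  0.09423884,  0.4496434 ],
       [-0.99971764,  0.02360102,  0.00276278,  0.07988901],
       [-0.00497387, -0.09414804, -0.99554578,  1.09733916],
       [ 0.        ,  0.        ,  0.        ,  1.        ]])}
```

View pics/scene0.png

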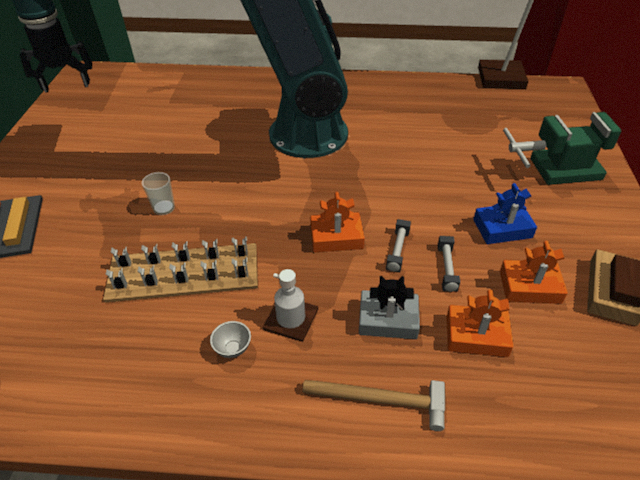

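View pics/top0.png

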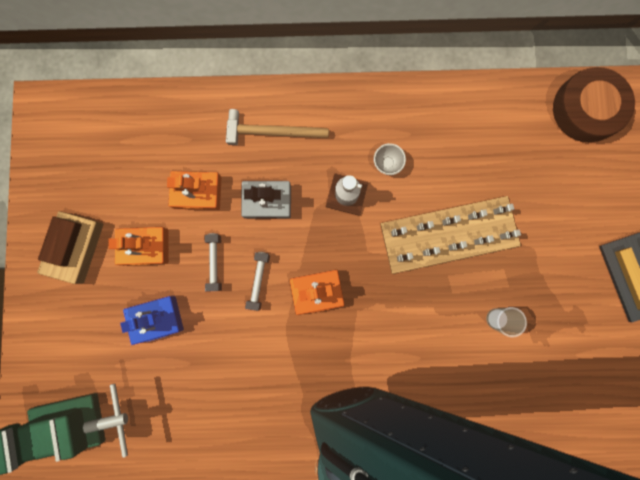

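The top view shows two stakes, centred near (213,262) and (258,280). The empty rack is near (452,234), the grey extractor near (266,198) and the mister cap near (349,184). Next I'll measure these.

```bash
python3 - <<'E'
from h import *
S=np.load('top0.npz');p,d=S['p'],S['d'];W=pts('top',d)
Q=np.load('scene0.npz');ps,ds=Q['p'],Q['d'];Ws=pts('scene',ds)
hsv=cv2.cvtColor(p,cv2.COLOR_RGB2HSV)
print('bench z',np.nanmedian(W[400:420,250:300,2]),np.nanmedian(W[100:110,100:200,2]),np.nanmedian(Ws[350:380,100:180,2]))
# stakes
for n,(x0,x1,y0,y1) in dict(A=(198,228,228,296),B=(242,274,246,314)).items():
    w=W[y0:y1,x0:x1].reshape(-1,3); c=w[(w[:,2]>.012)&(w[:,2]<.06)]
    r=cv2.minAreaRect((c[:,:2]*1000).astype(np.float32)); m=c[:,:2].mean(0)
    print(n,len(c),'rect',r,'mean',m,'zmax',np.nanpercentile(c[:,2],95))
# rack base: wood pixels at z~.012
w=W[185:280,372:532].reshape(-1,3); c=w[(w[:,2]>.007)&(w[:,2]<.018)]
print('rack',len(c),cv2.minAreaRect((c[:,:2]*1000).astype(np.float32)))
cl=w[(w[:,2]>.045)&(w[:,2]<.075)]; print('clips',len(cl),cv2.minAreaRect((cl[:,:2]*1000).astype(np.float32)),cl[:,2].max())
# grey box top
w=W[165:235,230:302].reshape(-1,3); c=w[(w[:,2]>.034)&(w[:,2]<.046)];print('box',len(c),cv2.minAreaRect((c[:,:2]*1000).astype(np.float32)))
c=w[(w[:,2]>.100)]; print('wheeltop',len(c),c.mean(0),c.min(0),c.max(0))
w=W[160:220,325:375].reshape(-1,3); c=w[w[:,2]>.132];print('cap top',len(c),c.mean(0),c.min(0),c.max(0))
w=Ws[262:300,265:310].reshape(-1,3); c=w[w[:,2]>.138];print('cap scene',len(c),c.mean(0),c.min(0),c.max(0))
w=Ws[265:345,350:430].reshape(-1,3); c=w[(w[:,2]>.036)&(w[:,2]<.044)];print('box scene',cv2.minAreaRect((c[:,:2]*1000).astype(np.float32)))
a=cv2.resize(ps[262:342,350:430],(400,400),interpolation=cv2.INTER_CUBIC);b=cv2.resize(p[180:280,376:526],(600,400),interpolation=cv2.INTER_CUBIC)
b=cv2.resize(b,(400,267));out=np.zeros((400,800,3),np.uint8);out[:,:400]=a;out[:267,400:]=b
save('crop1.png',out)
E
```

```text
bench z 1.0371217233240415e-05 -5.856365681244924e-05 2.1017481851903774e-05
A 557 rect ((506.8365783691406, 362.76873779296875), (141.87509155273438, 34.504425048828125), 0.12052991986274719) mean [0.50669689 0.36200613] zmax 0.036539647040672474
B 568 rect ((458.77325439453125, 252.91082763671875), (34.326133728027344, 144.4928436279297), 79.1993408203125) mean [0.45745963 0.25231336] zmax 0.03668904055900524
rack 5637 ((562.3658447265625, -230.35238647460938), (146.81878662109375, 333.81787109375), 13.823921203613281)
clips 633 ((562.6617431640625, -230.8946533203125), (81.79985046386719, 298.13128662109375), 10.535486221313477) 0.0680516150652335
box 1168 ((658.0684814453125, 229.62449645996094), (119.17310333251953, 90.5383071899414), 88.80542755126953)
wheeltop 259 [0.65818964 0.22624845 0.11855188] [0.64705048 0.20197021 0.10006216] [0.67251916 0.25323017 0.13157277]
cap top 182 [0.67014036 0.02447655 0.14104347] [ 6.56098110e-01 -6.10402953e-04  1.32046963e-01] [0.68775217 0.04213358 0.14624349]
cap scene 173 [0.67323081 0.02575635 0.14143749] [ 0.65668249 -0.0009382   0.13801696] [0.68709862 0.04072168 0.14517621]
box scene ((661.5703125, 227.88409423828125), (119.54428100585938, 91.78671264648438), 89.74847412109375)
```

View pics/crop1.png

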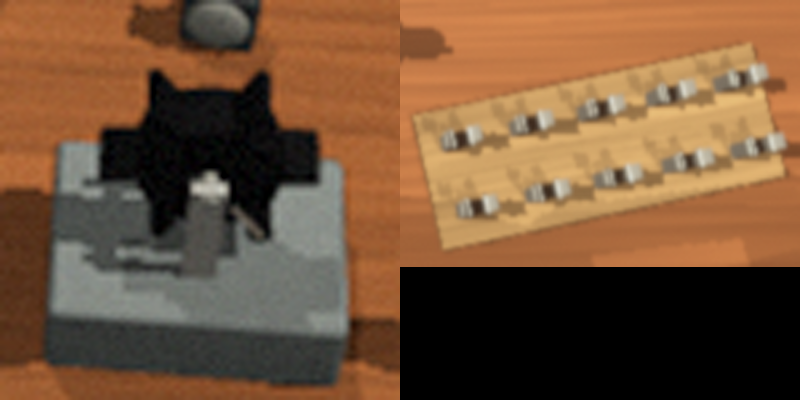

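```bash
cat >> h.py <<'E'
from scipy.spatial.transform import Rotation as R
def goal(xyz,ang,st=None):
    "row values to reach TCP xyz, tool straight down, tool x at ang deg"
    st=st or status.state(); T=np.array(st['tool_rot'])
    a=np.radians(ang);c,s=np.cos(a),np.sin(a)
    G=np.array([[c,s,0],[s,-c,0],[0,0,-1.]])
    sh=T.T@(np.array(xyz)-st['tcp_pos']); rv=np.degrees(R.from_matrix(T.T@G).as_rotvec())
    return np.round(np.r_[sh,rv],4).tolist()
E
python3 - <<'E'
from h import *
for n,(x0,x1,y0,y1) in dict(top=(372,532,185,280),scene=(95,265,235,305)).items():
    S=np.load(n+'0.npz');p=S['p'];W=pts(n,S['d'])
    lab=cv2.cvtColor(p,cv2.COLOR_RGB2LAB)
    w=W[y0:y1,x0:x1]; m=(w[...,2]>.010)&(w[...,2]<.014)
    print(n,'rackwood lab',np.median(lab[y0:y1,x0:x1][m],0),'bench',np.median(lab[y0-20:y0-5,x0:x1].reshape(-1,3),0))
    a=lab[y0:y1,x0:x1,1].astype(int); mm=(a<np.median(lab[y0:y1,x0:x1,1][m])+6)&(w[...,2]>.006)&(w[...,2]<.02)
    mm=cv2.morphologyEx(mm.astype(np.uint8),cv2.MORPH_OPEN,np.ones((3,3)))
    v,u=np.nonzero(mm); P=np.array([ray(n,a_+x0,b_+y0,.012)[:2] for a_,b_ in zip(u,v)])
    r=cv2.minAreaRect((P*1000).astype(np.float32));print(r)
    # clips: jaw points z>.05
    k=w[(w[...,2]>.05)&(w[...,2]<.07)]
    print('clip mean',k.mean(0),cv2.minAreaRect((k[:,:2]*1000).astype(np.float32)))
st=status.state()
print(goal((.5,-.2,.25),10)); print(goal((.507,.362,.12),0))
E
```

```text
top rackwood lab [173. 137. 164.] bench [143. 152. 166.]Traceback (most recent call last):
  File "<stdin>", line 9, in <module>
  File "h.py", line 10, in ray
    c=cams.calibration(n); f=240/np.tan(np.radians(c['vfov'])/2);T=np.array(c['T'])
ValueError: time passes only in moves, steps and waits
```

```bash
sed -i 's/^from plant.*/&\nfrom functools import lru_cache\n@lru_cache\ndef cal(n): return cams.calibration(n)/; s/c=cams.calibration(n)/c=cal(n)/' h.py
cat > rack.py <<'E'
from h import *
for n,(x0,x1,y0,y1) in dict(top=(372,532,185,280),scene=(95,265,235,305)).items():
    S=np.load(n+'0.npz');p=S['p'];W=pts(n,S['d'])
    lab=cv2.cvtColor(p,cv2.COLOR_RGB2LAB)
    w=W[y0:y1,x0:x1]
    a=lab[y0:y1,x0:x1,1].astype(int); mm=(a<144)&(w[...,2]>.006)&(w[...,2]<.02)
    mm=cv2.morphologyEx(mm.astype(np.uint8),cv2.MORPH_OPEN,np.ones((3,3)))
    v,u=np.nonzero(mm); P=np.array([ray(n,a_+x0,b_+y0,.012)[:2] for a_,b_ in zip(u,v)])
    r=cv2.minAreaRect((P*1000).astype(np.float32));print(n,r)
    k=w[(w[...,2]>.05)&(w[...,2]<.07)]
    print('clip mean',k.mean(0),cv2.minAreaRect((k[:,:2]*1000).astype(np.float32)))
print(goal((.5,-.2,.25),10)); print(goal((.507,.362,.12),0))
E
python3 rack.py
```

```text
top ((562.3209228515625, -229.9407196044922), (129.4744415283203, 330.33148193359375), 10.805769920349121)
clip mean [ 0.56315632 -0.23549832  0.05813296] ((562.5509643554688, -230.9115753173828), (80.81612396240234, 298.47308349609375), 10.81599235534668)
scene ((565.4964599609375, -230.76393127441406), (133.82301330566406, 329.3943786621094), 10.929725646972656)
clip mean [ 0.56755779 -0.2356313   0.05690186] ((563.2615966796875, -231.65927124023438), (84.63489532470703, 297.1053771972656), 10.38387393951416)
[0.4051, -0.2446, -0.019, -0.0957, -0.0017, 9.4107]
[0.5984, -0.7721, 0.1119, -0.0959, 0.0067, 19.4107]
```

>>> {"name": "apply_moves", "arguments": {"series": [0.405, -0.245, -0.019, 0, 0, 9.4, 0.405, -0.245, -0.019, 0, 0, 9.4, 0.405, -0.245, -0.019, 0, 0, 9.4, 0.405, -0.245, -0.019, 0, 0, 9.4, 0.405, -0.245, -0.019, 0, 0, 9.4, 0.405, -0.245, -0.019, 0, 0, 9.4, 0.405, -0.245, -0.019, 0, 0, 9.4, 0.405, -0.245, -0.019, 0, 0, 9.4, 0.598, -0.772, 0.09, 0, 0, 19.4, 0.598, -0.772, 0.09, 0, 0, 19.4, 0.598, -0.772, 0.09, 0, 0, 19.4, 0.598, -0.772, 0.09, 0, 0, 19.4, 0.598, -0.772, 0.09, 0, 0, 19.4, 0.598, -0.772, 0.09, 0, 0, 19.4, 0.598, -0.772, 0.09, 0, 0, 19.4, 0.598, -0.772, 0.09, 0, 0, 19.4, 0.598, -0.772, 0.09, 0, 0, 19.4, 0.598, -0.772, 0.09, 0, 0, 19.4, 0.598, -0.772, 0.09, 0, 0, 19.4, 0.598, -0.772, 0.09, 0, 0, 19.4], "grip": 0.05}}

```text
time_s: 2.6
tcp_pos: [0.5068, 0.3595, 0.1415]
tool_rot: [[1.0, -0.001, -0.0], [-0.001, -1.0, -0.001], [-0.0, 0.001, -1.0]]
ft_force: [1.1, -0.7, -0.3]
gripper_width: 0.05
```

```bash
cat > look.py <<'E'
from h import *
import sys
s=status.state();print('t',round(s['time_s'],2),'tcp',s['tcp_pos'].round(4),'ang',np.degrees(np.arctan2(s['tool_rot'][1,0],s['tool_rot'][0,0])).round(2),'tilt',s['tool_rot'][:,2].round(4),'w',round(s['gripper_width'],4),'F',s['ft_force'].round(1),'j',s['joint_pos'].round(2))
tag=sys.argv[1]
o=[]
for n in('scene','top'):
    p,d=snap(n);save(tag+n+'.png',p);np.savez('cur_'+n+'.npz',p=p,d=d);o.append(p)
E
python3 look.py a; python3 - <<'E'
from h import *
for n,(x0,x1,y0,y1) in dict(scene=(430,470,230,295)).items():
    S=np.load('cur_'+n+'.npz');w=pts(n,S['d'])[y0:y1,x0:x1].reshape(-1,3);c=w[(w[:,2]>.012)&(w[:,2]<.045)]
    print(cv2.minAreaRect((c[:,:2]*1000).astype(np.float32)))
p=np.hstack([np.load('cur_scene.npz')['p'][180:330,360:520],np.load('cur_top.npz')['p'][190:340,180:340]])
save('v4.png',cv2.resize(p,None,fx=2.4,fy=2.4))
print(goal((.507,.362,.06),0),goal((.507,.362,.004),0))
E
```

```text
t 2.6 tcp [0.5068 0.3595 0.1415] ang -0.05 tilt [-4.e-04 -7.e-04 -1.e+00] w 0.05 F [ 1.1 -0.7 -0.3] j [ 0.51  0.48  1.56 -0.    1.11  2.08]
((507.5708312988281, 362.6781921386719), (147.21739196777344, 35.3361701965332), 0.46536335349082947)
[-0.0001, -0.0026, 0.0817, 0.0085, -0.0052, -0.0892] [-0.0001, -0.0026, 0.1377, 0.0085, -0.0052, -0.0892]
```

View pics/v4.png

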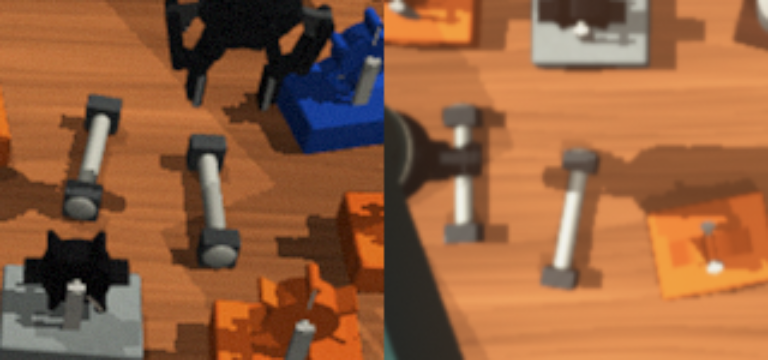

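The gripper is centred over stake A (local pixels about (460,170) in the top view). Descending to grasp it.

>>> {"name": "apply_moves", "arguments": {"series": [0, -0.003, 0.06, 0, 0, 0, 0, -0.003, 0.1, 0, 0, 0, 0, -0.003, 0.125, 0, 0, 0, 0, -0.003, 0.136, 0, 0, 0, 0, -0.003, 0.136, 0, 0, 0, 0, -0.003, 0.136, 0, 0, 0]}}

```text
time_s: 3.45
tcp_pos: [0.5079, 0.3643, 0.0067]
tool_rot: [[1.0, -0.0, 0.002], [-0.0, -1.0, 0.001], [0.002, -0.001, -1.0]]
ft_force: [0.6, 0.0, -0.1]
gripper_width: 0.0497
```

>>> {"name": "apply_moves", "arguments": {"series": [0, 0, 0, 0, 0, 0, 0, 0, 0, 0, 0, 0, 0, 0, 0, 0, 0, 0, 0, 0, 0, 0, 0, 0, 0, 0, 0, 0, 0, 0], "grip": 0}}

```text
time_s: 4.08
tcp_pos: [0.5075, 0.3645, 0.0066]
tool_rot: [[1.0, 0.001, 0.002], [0.001, -1.0, 0.001], [0.002, -0.001, -1.0]]
ft_force: [-0.9, -0.3, 5.4]
gripper_width: 0.0152
```

>>> {"name": "apply_moves", "arguments": {"series": [0, 0, -0.04, 0, 0, 0, 0, 0, -0.1, 0, 0, 0, 0, 0, -0.16, 0, 0, 0, 0, 0, -0.22, 0, 0, 0, 0, 0, -0.245, 0, 0, 0, 0, 0, -0.245, 0, 0, 0]}}

```text
time_s: 4.82
tcp_pos: [0.5078, 0.3647, 0.2527]
tool_rot: [[1.0, 0.0, 0.004], [0.0, -1.0, 0.002], [0.004, -0.002, -1.0]]
ft_force: [0.2, -0.9, -3.2]
gripper_width: 0.016
```

```bash
python3 look.py b; python3 - <<'E'
from h import *
a=10.8; c,s=np.cos(np.radians(a)),np.sin(np.radians(a))
for k in(1,0,-1): print(k,.563-s*.066*k,-.230+c*.066*k)
s1=(.563-s*.066,-.230+c*.066)
print(goal((*s1,.25),a),goal((*s1,.10),a))
p=np.load('cur_scene.npz')['p'][100:300,350:550];save('v5.png',cv2.resize(p,None,fx=3,fy=3))
E
```

```text
t 4.83 tcp [0.5078 0.3647 0.2527] ang 0.02 tilt [ 0.0041  0.0024 -1.    ] w 0.016 F [ 0.2 -0.9 -3.2] j [0.51 0.37 1.43 0.   1.33 2.08]
1 0.5506328332373421 -0.16516904145190656
0 0.563 -0.23
-1 0.5753671667626578 -0.2948309585480935
[0.0447, 0.5286, -0.0006, 0.0507, 0.1239, -10.7826] [0.045, 0.5285, 0.1494, 0.0507, 0.1239, -10.7826]
```

View pics/v5.png

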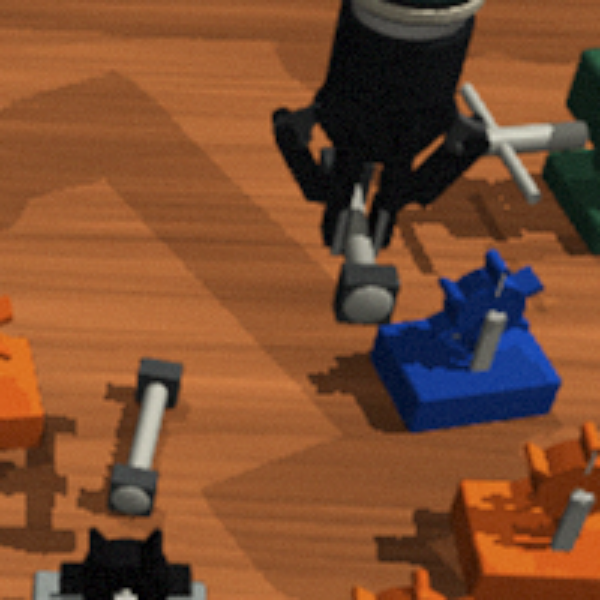

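```bash
cat > held.py <<'E'
from h import *
s=status.state();T=s['tool_rot'];t=s['tcp_pos']
for n in('scene','top'):
    S=np.load('cur_'+n+'.npz');W=pts(n,S['d']).reshape(-1,3);L=(W-t)@T  # tool frame
    m=(np.abs(L[:,0])<.085)&(np.abs(L[:,0])>.045)&(np.abs(L[:,1])<.03)&(np.abs(L[:,2]+.012)<.03)
    for sg in(1,-1):
        k=L[m&(L[:,0]*sg>0)]
        if len(k)>10: print(n,sg,len(k),'min',np.percentile(k,2,axis=0).round(4),'max',np.percentile(k,98,axis=0).round(4))
E
python3 held.py
```

```text
scene 1 402 min [ 0.0513 -0.0149 -0.0321] max [0.0742 0.0178 0.0013]
scene -1 80 min [-0.0701 -0.0152 -0.0311] max [-0.0486  0.0189 -0.0015]
top 1 282 min [ 0.0461 -0.0157 -0.0314] max [ 0.0707  0.0178 -0.0006]
top -1 272 min [-0.0707 -0.0142 -0.0312] max [-0.046   0.0187 -0.0017]
```

>>> {"name": "apply_moves", "arguments": {"series": [0.045, 0.528, 0, 0, 0, -10.8, 0.045, 0.528, 0, 0, 0, -10.8, 0.045, 0.528, 0, 0, 0, -10.8, 0.045, 0.528, 0, 0, 0, -10.8, 0.045, 0.528, 0, 0, 0, -10.8, 0.045, 0.528, 0, 0, 0, -10.8, 0.045, 0.528, 0, 0, 0, -10.8, 0.045, 0.528, 0, 0, 0, -10.8, 0.045, 0.528, 0, 0, 0, -10.8, 0.045, 0.528, 0.04, 0, 0, -10.8, 0.045, 0.528, 0.09, 0, 0, -10.8, 0.045, 0.528, 0.13, 0, 0, -10.8, 0.045, 0.528, 0.155, 0, 0, -10.8, 0.045, 0.528, 0.155, 0, 0, -10.8, 0.045, 0.528, 0.155, 0, 0, -10.8]}}

```text
time_s: 6.8
tcp_pos: [0.5517, -0.1639, 0.095]
tool_rot: [[0.982, 0.188, -0.001], [0.188, -0.982, 0.0], [-0.001, -0.001, -1.0]]
ft_force: [0.3, -0.0, -2.9]
gripper_width: 0.0156
```

```bash
python3 look.py c; python3 held.py; python3 - <<'E'
from h import *
p=np.hstack([np.load('cur_scene.npz')['p'][190:310,90:270],np.load('cur_top.npz')['p'][170:290,370:550]])
save('v6.png',cv2.resize(p,None,fx=2.2,fy=2.2))
E
```

```text
t 6.8 tcp [ 0.5517 -0.1639  0.095 ] ang 10.81 tilt [-9.e-04  5.e-04 -1.e+00] w 0.0156 F [ 0.3 -0.  -2.9] j [-0.41  0.48  1.7   0.    0.96  0.97]
scene 1 309 min [ 0.0483 -0.0155 -0.028 ] max [0.0718 0.0172 0.0059]
scene -1 40 min [-0.0683 -0.0149 -0.0215] max [-0.0479  0.0189  0.0038]
top 1 184 min [ 0.0464 -0.0163 -0.0303] max [0.0692 0.0165 0.001 ]
```

View pics/v6.png

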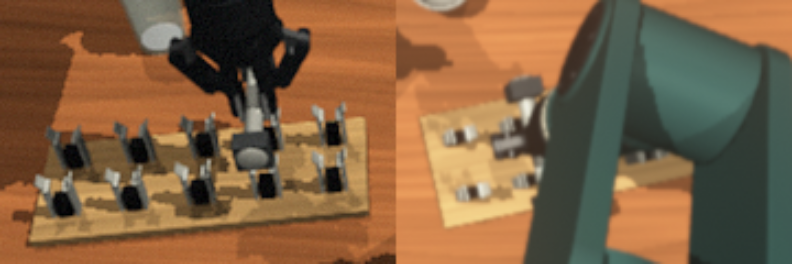

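>>> {"name": "apply_moves", "arguments": {"series": [0, 0, 0.02, 0, 0, 0, 0, 0, 0.035, 0, 0, 0, 0, 0, 0.045, 0, 0, 0, 0, 0, 0.048, 0, 0, 0, 0, 0, 0.05, 0, 0, 0, 0, 0, 0.05, 0, 0, 0]}}

```text
time_s: 7.65
tcp_pos: [0.5524, -0.1641, 0.0464]
tool_rot: [[0.982, 0.187, 0.001], [0.187, -0.982, -0.0], [0.001, 0.0, -1.0]]
ft_force: [-1.8, 0.9, 4.1]
gripper_width: 0.0157
```

>>> {"name": "apply_moves", "arguments": {"series": [0, 0, 0.001, 0, 0, 0, 0, 0, 0.002, 0, 0, 0, 0, 0, 0.003, 0, 0, 0, 0, 0, 0.004, 0, 0, 0]}}

```text
time_s: 8.15
tcp_pos: [0.553, -0.1642, 0.0432]
tool_rot: [[0.982, 0.187, 0.002], [0.187, -0.982, -0.001], [0.002, 0.001, -1.0]]
ft_force: [-2.8, 1.4, 11.0]
gripper_width: 0.0158
```

>>> {"name": "apply_moves", "arguments": {"series": [0, 0, 0.001, 0, 0, 0, 0, 0, 0.002, 0, 0, 0, 0, 0, 0.003, 0, 0, 0]}}

```text
time_s: 8.52
tcp_pos: [0.5531, -0.1641, 0.0396]
tool_rot: [[0.982, 0.187, 0.002], [0.187, -0.982, -0.0], [0.002, 0.001, -1.0]]
ft_force: [0.7, 1.0, 2.9]
gripper_width: 0.0159
```

>>> {"name": "apply_moves", "arguments": {"series": [0, 0, 0.001, 0, 0, 0, 0, 0, 0.002, 0, 0, 0, 0, 0, 0.003, 0, 0, 0]}}

```text
time_s: 8.9
tcp_pos: [0.5518, -0.164, 0.0349]
tool_rot: [[0.982, 0.188, -0.0], [0.188, -0.982, 0.0], [-0.0, -0.0, -1.0]]
ft_force: [0.5, -0.0, -3.8]
gripper_width: 0.0159
```

>>> {"name": "apply_moves", "arguments": {"series": [0, 0, 0.001, 0, 0, 0, 0, 0, 0.002, 0, 0, 0]}}

```text
time_s: 9.15
tcp_pos: [0.5518, -0.1641, 0.0343]
tool_rot: [[0.982, 0.188, -0.0], [0.188, -0.982, 0.0], [-0.0, -0.0, -1.0]]
ft_force: [-4.3, 2.2, 17.3]
gripper_width: 0.016
```

Contact with the saddle pushed the force up to 17 N, so the stake is seated. Release, lift and look.

>>> {"name": "apply_moves", "arguments": {"series": [0, 0, -0.001, 0, 0, 0, 0, 0, -0.001, 0, 0, 0, 0, 0, -0.001, 0, 0, 0, 0, 0, -0.03, 0, 0, 0, 0, 0, -0.09, 0, 0, 0, 0, 0, -0.15, 0, 0, 0, 0, 0, -0.21, 0, 0, 0, 0, -0.06, -0.21, 0, 0, 0, 0, -0.12, -0.21, 0, 0, 0, 0, -0.18, -0.21, 0, 0, 0, 0, -0.24, -0.21, 0, 0, 0], "grip": 0.045}}

```text
time_s: 10.52
tcp_pos: [0.5062, 0.0734, 0.2433]
tool_rot: [[0.982, 0.187, 0.0], [0.187, -0.982, 0.0], [0.0, -0.0, -1.0]]
ft_force: [0.6, 0.8, 0.1]
gripper_width: 0.0451
```

```bash
python3 look.py d; cat > rk.py <<'E'
from h import *
a=np.radians(10.8); Rk=np.array([[np.cos(a),-np.sin(a)],[np.sin(a),np.cos(a)]])
for n in('scene','top'):
    W=pts(n,np.load('cur_'+n+'.npz')['d']).reshape(-1,3)
    for k,i in((1,1),(-1,3)):
        L=np.c_[(W[:,:2]-[.563,-.23])@Rk-[0,.066*k],W[:,2]]
        m=(np.abs(L[:,0])<.09)&(np.abs(L[:,0])>.046)&(np.abs(L[:,1])<.03)&(L[:,2]>.02)&(L[:,2]<.1)
        for s in(1,-1):
            q=L[m&(L[:,0]*s>0)]
            if len(q)>15: print(n,'slot',i,s,len(q),np.percentile(q,2,axis=0).round(4),np.percentile(q,98,axis=0).round(4))
E
python3 rk.py; python3 - <<'E'
from h import *
for n,(x0,x1,y0,y1) in dict(scene=(380,418,213,278),top=(242,274,246,314)).items():
    w=pts(n,np.load('cur_'+n+'.npz')['d'])[y0:y1,x0:x1].reshape(-1,3);c=w[(w[:,2]>.012)&(w[:,2]<.045)]
    print(n,len(c),cv2.minAreaRect((c[:,:2]*1000).astype(np.float32)))
print(goal((.459,.253,.24),-10.8),goal((.459,.253,.06),-10.8),goal((.459,.253,.005),-10.8))
E
```

```text
t 10.53 tcp [0.5062 0.0734 0.2433] ang 10.78 tilt [ 1.e-04  1.e-04 -1.e+00] w 0.0451 F [0.6 0.8 0.1] j [0.01 0.22 1.68 0.   1.24 1.39]
scene slot 1 1 283 [ 0.0501 -0.0169  0.0301] [0.0742 0.0153 0.0639]
scene slot 1 -1 178 [-0.0702 -0.0184  0.0339] [-0.0484  0.015   0.0645]
top slot 1 1 166 [ 0.0471 -0.0153  0.0338] [0.0704 0.0169 0.0657]
top slot 1 -1 158 [-0.0706 -0.0159  0.037 ] [-0.0469  0.0168  0.0663]
scene 565 ((457.9061279296875, 252.17019653320312), (33.88938522338867, 149.06216430664062), 79.29915618896484)
top 568 ((458.81341552734375, 252.71710205078125), (34.80928039550781, 144.25341796875), 78.95977783203125)
[-0.0109, -0.1817, 0.0036, -0.1405, 0.0974, 21.9134] [-0.0107, -0.1813, 0.1836, -0.1405, 0.0974, 21.9134] [-0.0106, -0.1811, 0.2386, -0.1405, 0.0974, 21.9134]
```

Stake A is home: head tops at about 0.064–0.066 m, level and centred. Stake B hasn't moved, so I'll grasp it.

>>> {"name": "apply_moves", "arguments": {"series": [-0.011, -0.06, 0.004, 0, 0, 10, -0.011, -0.12, 0.02, 0, 0, 20, -0.011, -0.181, 0.05, 0, 0, 21.9, -0.011, -0.181, 0.11, 0, 0, 21.9, -0.011, -0.181, 0.17, 0, 0, 21.9, -0.011, -0.181, 0.21, 0, 0, 21.9, -0.011, -0.181, 0.23, 0, 0, 21.9, -0.011, -0.181, 0.238, 0, 0, 21.9, -0.011, -0.181, 0.238, 0, 0, 21.9, -0.011, -0.181, 0.238, 0, 0, 21.9]}}

```text
time_s: 11.88
tcp_pos: [0.4632, 0.2477, 0.0063]
tool_rot: [[0.981, -0.192, 0.002], [-0.192, -0.981, 0.001], [0.002, -0.001, -1.0]]
ft_force: [0.4, 0.1, -0.2]
gripper_width: 0.0452
```

>>> {"name": "apply_moves", "arguments": {"series": [0, 0, 0, 0, 0, 0, 0, 0, 0, 0, 0, 0, 0, 0, 0, 0, 0, 0, 0, 0, 0, 0, 0, 0, 0, 0, 0, 0, 0, 0], "grip": 0}}

```text
time_s: 12.5
tcp_pos: [0.4634, 0.2482, 0.0066]
tool_rot: [[0.981, -0.192, 0.003], [-0.192, -0.981, 0.001], [0.002, -0.002, -1.0]]
ft_force: [-1.3, 2.0, 7.6]
gripper_width: 0.0155
```

>>> {"name": "apply_moves", "arguments": {"series": [0, 0, -0.04, 0, 0, 0, 0, 0, -0.1, 0, 0, 0, 0, 0, -0.16, 0, 0, 0, 0, 0, -0.22, 0, 0, 0, 0, 0, -0.245, 0, 0, 0, 0, 0, -0.245, 0, 0, 0]}}

```text
time_s: 13.25
tcp_pos: [0.4631, 0.2478, 0.2523]
tool_rot: [[0.981, -0.192, 0.004], [-0.192, -0.981, 0.002], [0.004, -0.002, -1.0]]
ft_force: [0.3, -0.5, -3.9]
gripper_width: 0.0155
```

```bash
python3 look.py e; python3 held.py; python3 rk.py; python3 - <<'E'
from h import *
print(goal((.5754,-.2948,.25),10.8),goal((.5754,-.2948,.095),10.8))
E
```

```text
t 13.25 tcp [0.4631 0.2478 0.2523] ang -11.08 tilt [ 0.0042  0.0016 -1.    ] w 0.0155 F [ 0.3 -0.5 -3.9] j [ 0.36  0.23  1.65 -0.    1.26  2.12]
scene 1 349 min [ 0.0465 -0.0157 -0.0319] max [0.0693 0.0171 0.0018]
scene -1 67 min [-0.0595 -0.0007 -0.029 ] max [-0.0453  0.0151 -0.0025]
top 1 212 min [ 0.0454 -0.0145 -0.0313] max [ 0.0654  0.0179 -0.0018]
scene slot 1 1 284 [ 0.0506 -0.0169  0.0296] [0.0733 0.0155 0.0639]
scene slot 1 -1 177 [-0.0702 -0.0175  0.0313] [-0.0485  0.0152  0.0648]
top slot 1 1 165 [ 0.0474 -0.0158  0.0343] [0.0707 0.0167 0.0664]
top slot 1 -1 158 [-0.0705 -0.0158  0.0356] [-0.0469  0.0167  0.066 ]
[0.2165, 0.5097, -0.0008, 0.0443, 0.1163, -21.8853] [0.2167, 0.5095, 0.1542, 0.0443, 0.1163, -21.8853]
```

>>> {"name": "apply_moves", "arguments": {"series": [0.22, 0.507, 0, 0, 0, -21.9, 0.22, 0.507, 0, 0, 0, -21.9, 0.22, 0.507, 0, 0, 0, -21.9, 0.22, 0.507, 0, 0, 0, -21.9, 0.22, 0.507, 0, 0, 0, -21.9, 0.22, 0.507, 0, 0, 0, -21.9, 0.22, 0.507, 0, 0, 0, -21.9, 0.22, 0.507, 0, 0, 0, -21.9, 0.22, 0.507, 0, 0, 0, -21.9, 0.22, 0.507, 0.04, 0, 0, -21.9, 0.22, 0.507, 0.09, 0, 0, -21.9, 0.22, 0.507, 0.13, 0, 0, -21.9, 0.22, 0.507, 0.155, 0, 0, -21.9, 0.22, 0.507, 0.155, 0, 0, -21.9, 0.22, 0.507, 0.155, 0, 0, -21.9]}}

```text
time_s: 15.22
tcp_pos: [0.5804, -0.2922, 0.0949]
tool_rot: [[0.982, 0.188, -0.001], [0.188, -0.982, 0.001], [-0.001, -0.001, -1.0]]
ft_force: [0.2, 0.6, -3.2]
gripper_width: 0.0161
```

```bash
python3 look.py f; python3 held.py
```

```text
t 15.22 tcp [ 0.5804 -0.2922  0.0949] ang 10.82 tilt [-8.e-04  6.e-04 -1.e+00] w 0.0161 F [ 0.2  0.6 -3.2] j [-0.57  0.57  1.53  0.    1.05  0.81]
scene 1 310 min [ 0.0456 -0.0156 -0.0279] max [0.0659 0.0171 0.0067]
scene -1 51 min [-0.073  -0.0149 -0.0282] max [-0.0551 -0.0046 -0.0067]
top 1 152 min [ 0.0453 -0.0162 -0.031 ] max [0.064  0.0158 0.0031]
top -1 216 min [-0.0778 -0.0165 -0.0302] max [-0.0463  0.0143  0.0005]
```

>>> {"name": "apply_moves", "arguments": {"series": [0, 0, 0.02, 0, 0, 0, 0, 0, 0.035, 0, 0, 0, 0, 0, 0.045, 0, 0, 0, 0, 0, 0.048, 0, 0, 0, 0, 0, 0.05, 0, 0, 0, 0, 0, 0.05, 0, 0, 0]}}

```text
time_s: 16.08
tcp_pos: [0.5811, -0.293, 0.0469]
tool_rot: [[0.982, 0.188, 0.001], [0.188, -0.982, -0.001], [0.001, 0.001, -1.0]]
ft_force: [-2.0, 0.5, 4.9]
gripper_width: 0.0158
```

>>> {"name": "apply_moves", "arguments": {"series": [0, 0, 0.001, 0, 0, 0, 0, 0, 0.002, 0, 0, 0, 0, 0, 0.003, 0, 0, 0, 0, 0, 0.004, 0, 0, 0]}}

```text
time_s: 16.58
tcp_pos: [0.5818, -0.2931, 0.0438]
tool_rot: [[0.982, 0.188, 0.003], [0.188, -0.982, -0.002], [0.002, 0.002, -1.0]]
ft_force: [-2.9, 0.9, 9.7]
gripper_width: 0.0155
```

>>> {"name": "apply_moves", "arguments": {"series": [0, 0, 0.001, 0, 0, 0, 0, 0, 0.002, 0, 0, 0, 0, 0, 0.003, 0, 0, 0]}}

```text
time_s: 16.95
tcp_pos: [0.5819, -0.2929, 0.04]
tool_rot: [[0.982, 0.188, 0.003], [0.188, -0.982, -0.001], [0.002, 0.002, -1.0]]
ft_force: [0.4, 1.1, 4.1]
gripper_width: 0.0159
```

>>> {"name": "apply_moves", "arguments": {"series": [0, 0, 0.001, 0, 0, 0, 0, 0, 0.002, 0, 0, 0, 0, 0, 0.003, 0, 0, 0]}}

```text
time_s: 17.32
tcp_pos: [0.5805, -0.2926, 0.0347]
tool_rot: [[0.982, 0.188, -0.0], [0.188, -0.982, -0.0], [-0.0, 0.0, -1.0]]
ft_force: [2.3, -2.4, -2.5]
gripper_width: 0.0156
```

>>> {"name": "apply_moves", "arguments": {"series": [0, 0, 0.001, 0, 0, 0, 0, 0, 0.002, 0, 0, 0]}}

```text
time_s: 17.58
tcp_pos: [0.5806, -0.2927, 0.0345]
tool_rot: [[0.982, 0.188, 0.0], [0.188, -0.982, -0.0], [0.0, 0.0, -1.0]]
ft_force: [-3.1, 0.6, 14.5]
gripper_width: 0.0157
```

>>> {"name": "apply_moves", "arguments": {"series": [0, 0, -0.001, 0, 0, 0, 0, 0, -0.001, 0, 0, 0, 0, 0, -0.001, 0, 0, 0, 0, 0, -0.03, 0, 0, 0, 0, 0, -0.09, 0, 0, 0, 0, 0, -0.15, 0, 0, 0, 0, 0, -0.21, 0, 0, 0, 0, -0.06, -0.21, 0, 0, 0, 0, -0.12, -0.21, 0, 0, 0, 0, -0.18, -0.21, 0, 0, 0, 0, -0.24, -0.21, 0, 0, 0, 0, -0.3, -0.21, 0, 0, 0], "grip": 0.045}}

```text
time_s: 19.08
tcp_pos: [0.5235, 0.0041, 0.2433]
tool_rot: [[0.982, 0.187, 0.0], [0.187, -0.982, 0.0], [0.0, -0.0, -1.0]]
ft_force: [0.8, 0.6, 1.9]
gripper_width: 0.0447
```

```bash
python3 look.py g; python3 rk.py; python3 - <<'E'
from h import *
print(goal((.659,.278,.24),90),goal((.659,.272,.15),90))
E
```

```text
t 19.07 tcp [0.5235 0.0041 0.2433] ang 10.79 tilt [ 0.e+00  3.e-04 -1.e+00] w 0.0447 F [0.8 0.6 1.9] j [-0.12  0.24  1.66  0.    1.25  1.26]
scene slot 1 1 283 [ 0.0498 -0.0171  0.0292] [0.0733 0.0154 0.0636]
scene slot 1 -1 179 [-0.071  -0.0179  0.0361] [-0.0476  0.0152  0.0645]
scene slot 3 1 304 [ 0.0484 -0.0169  0.0309] [0.0728 0.016  0.065 ]
scene slot 3 -1 209 [-0.0715 -0.0172  0.0315] [-0.0482  0.016   0.0642]
top slot 3 1 174 [ 0.0472 -0.0154  0.0332] [0.0693 0.0173 0.0669]
top slot 3 -1 174 [-0.0721 -0.0155  0.033 ] [-0.0475  0.0175  0.0664]
[0.1866, -0.239, 0.0035, -0.2111, -0.0481, -78.9052] [0.1856, -0.2329, 0.0935, -0.2111, -0.0481, -78.9052]
```

View pics/gscene.png

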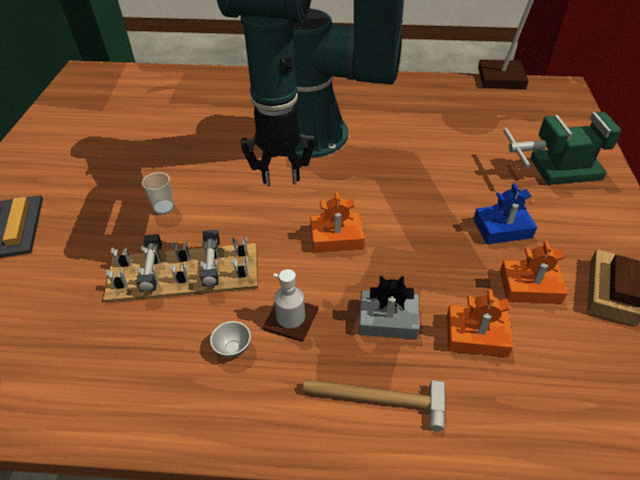

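Both stakes are home, at pixels (148,262) and (209,258). Next is the wheel.

>>> {"name": "apply_moves", "arguments": {"series": [0.187, -0.239, 0.003, 0, 0, -79, 0.187, -0.239, 0.003, 0, 0, -79, 0.187, -0.239, 0.003, 0, 0, -79, 0.187, -0.239, 0.003, 0, 0, -79, 0.187, -0.239, 0.003, 0, 0, -79, 0.187, -0.239, 0.003, 0, 0, -79, 0.187, -0.239, 0.003, 0, 0, -79, 0.187, -0.239, 0.003, 0, 0, -79, 0.187, -0.239, 0.003, 0, 0, -79, 0.187, -0.239, 0.05, 0, 0, -79, 0.187, -0.239, 0.08, 0, 0, -79, 0.187, -0.239, 0.08, 0, 0, -79], "grip": 0}}

```text
time_s: 20.68
tcp_pos: [0.6611, 0.271, 0.1602]
tool_rot: [[0.005, 1.0, -0.006], [1.0, -0.005, -0.002], [-0.002, -0.006, -1.0]]
ft_force: [-0.8, 0.2, -0.5]
gripper_width: -0.0002
```

```bash
python3 look.py h; python3 - <<'E'
from h import *
p=np.hstack([np.load('cur_scene.npz')['p'][200:350,340:500],np.load('cur_top.npz')['p'][130:280,190:350]])
save('v8.png',cv2.resize(p,None,fx=2.4,fy=2.4,interpolation=cv2.INTER_CUBIC))
s=status.state();T=s['tool_rot']
for n in('scene','top'):
    W=pts(n,np.load('cur_'+n+'.npz')['d']).reshape(-1,3);L=(W-s['tcp_pos'])@T
    q=L[(np.abs(L[:,0])<.03)&(np.abs(L[:,1])<.04)&(L[:,2]>-.03)&(L[:,2]<.01)]
    print(n,len(q),q.min(0).round(4) if len(q) else'',q.max(0).round(4) if len(q) else '')
print(goal((.659,.274,.121),90))
E
```

```text
t 20.68 tcp [0.6611 0.271  0.1602] ang 89.72 tilt [-0.006  -0.0018 -1.    ] w -0.0002 F [-0.8  0.2 -0.5] j [ 0.29  0.58  1.31 -0.    1.26  0.3 ]
scene 99 [-0.0145 -0.0108 -0.028 ] [0.0079 0.0134 0.0044]
top 0  
[0.002, -0.0048, 0.043, 0.0334, -0.0133, -0.2461]
```

View pics/v8.png

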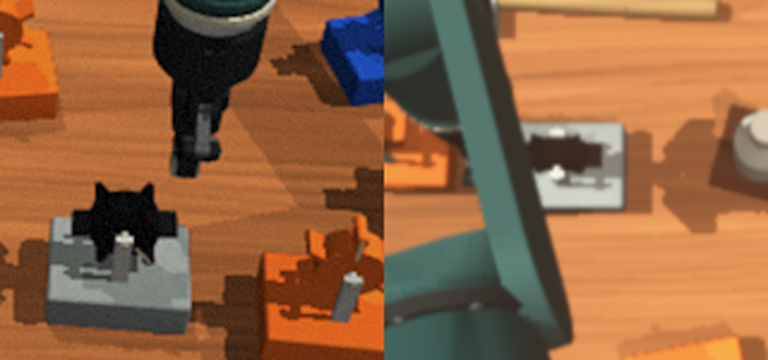

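>>> {"name": "apply_moves", "arguments": {"series": [0.003, -0.002, 0.03, 0, 0, 0, 0.003, -0.002, 0.038, 0, 0, 0, 0.003, -0.002, 0.038, 0, 0, 0, -0.007, -0.002, 0.038, 0, 0, 0, -0.016, -0.002, 0.038, 0, 0, 0, -0.024, -0.002, 0.038, 0, 0, 0, -0.032, -0.002, 0.038, 0, 0, 0, -0.04, -0.002, 0.038, 0, 0, 0, -0.046, -0.002, 0.038, 0, 0, 0, -0.046, -0.002, 0.038, 0, 0, 0]}}

```text
time_s: 22.02
tcp_pos: [0.6608, 0.2251, 0.1251]
tool_rot: [[0.004, 1.0, -0.001], [1.0, -0.004, -0.0], [-0.0, -0.001, -1.0]]
ft_force: [-0.8, 0.4, -0.7]
gripper_width: -0.0
```

>>> {"name": "apply_moves", "arguments": {"series": [0.002, 0, -0.02, 0, 0, 0, 0.002, 0, -0.04, 0, 0, 0, 0.049, 0, -0.04, 0, 0, 0, 0.049, 0, -0.04, 0, 0, 0, 0.049, 0, -0.04, 0, 0, 0]}}

```text
time_s: 22.65
tcp_pos: [0.6604, 0.2747, 0.1645]
tool_rot: [[0.002, 1.0, -0.002], [1.0, -0.002, -0.001], [-0.001, -0.002, -1.0]]
ft_force: [-0.3, -0.7, -0.1]
gripper_width: -0.0002
```

```bash
python3 look.py i; python3 - <<'E'
from h import *
p=np.hstack([np.load('cur_scene.npz')['p'][230:350,340:460],np.load('scene0.npz')['p'][230:350,340:460]])
save('v9.png',cv2.resize(p,None,fx=3.3,fy=3.3,interpolation=cv2.INTER_CUBIC))
E
```

```text
t 22.65 tcp [0.6604 0.2747 0.1645] ang 89.86 tilt [-0.0018 -0.0012 -1.    ] w -0.0002 F [-0.3 -0.7 -0.1] j [ 0.3   0.58  1.3  -0.    1.26  0.3 ]
```

View pics/v9.png

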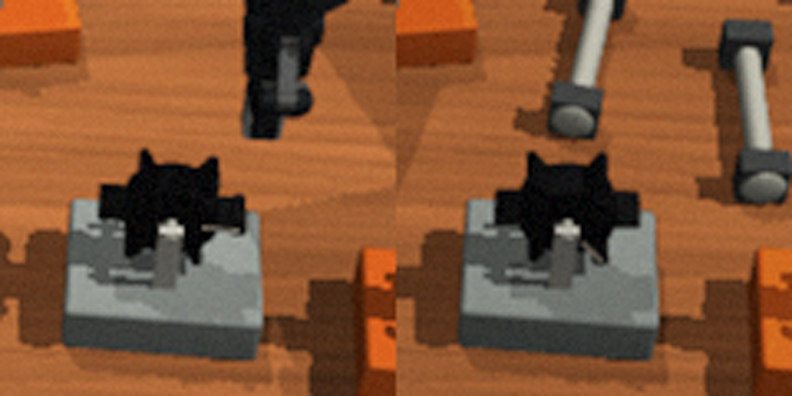

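The white line now points right, about level, so the wheel has turned about 57° as planned. Same stroke again.

>>> {"name": "apply_moves", "arguments": {"series": [0, -0.001, 0.03, 0, 0, 0, 0, -0.001, 0.042, 0, 0, 0, 0, -0.001, 0.042, 0, 0, 0, -0.01, -0.001, 0.042, 0, 0, 0, -0.019, -0.001, 0.042, 0, 0, 0, -0.027, -0.001, 0.042, 0, 0, 0, -0.035, -0.001, 0.042, 0, 0, 0, -0.043, -0.001, 0.042, 0, 0, 0, -0.051, -0.001, 0.042, 0, 0, 0, -0.051, -0.001, 0.042, 0, 0, 0]}}

```text
time_s: 24.0
tcp_pos: [0.6599, 0.2229, 0.1231]
tool_rot: [[0.004, 1.0, -0.001], [1.0, -0.004, -0.001], [-0.001, -0.001, -1.0]]
ft_force: [0.1, -0.5, 0.4]
gripper_width: 0.0003
```

>>> {"name": "apply_moves", "arguments": {"series": [0.002, 0, -0.02, 0, 0, 0, 0.002, 0, -0.04, 0, 0, 0, 0.054, 0, -0.04, 0, 0, 0, 0.054, 0, -0.04, 0, 0, 0, 0.054, 0, -0.04, 0, 0, 0]}}

```text
time_s: 24.62
tcp_pos: [0.6594, 0.2778, 0.1624]
tool_rot: [[0.002, 1.0, -0.002], [1.0, -0.002, -0.001], [-0.001, -0.002, -1.0]]
ft_force: [0.1, -0.9, -0.3]
gripper_width: -0.0002
```

```bash
python3 look.py j; cat > wh.py <<'E'
from h import *
import sys
# wheel ridges: black pixels in the wheel front plane x = hub x + 0.012 (seen from +x), polar profile beyond disc
H=np.array([.6595,.2285,.090]); S=np.load('cur_scene.npz'); g=S['p'].max(-1).astype(float)
def tip(r,th,dx=.012): return proj('scene',H+[dx,-r*np.sin(th),r*np.cos(th)])
for deg in range(-100,101,4):
    pass
th=np.radians(np.arange(-110,111,1)); v=[]
for r in(.034,.037,.040):
    uv=np.array([tip(r,t) for t in th],np.float32); v.append(cv2.remap(g.astype(np.float32),uv[:,:1],uv[:,1:],cv2.INTER_LINEAR)[:,0])
v=np.array(v).mean(0); dark=v<70
e=np.flatnonzero(np.diff(np.r_[0,dark.astype(int),0])).reshape(-1,2)
print('dark arcs deg (- = +y side):',[(int(a)-110,int(b)-110) for a,b in e])
E
python3 wh.py; python3 - <<'E'
from h import *
p=np.load('cur_scene.npz')['p'][250:340,345:435]
save('v10.png',cv2.resize(p,None,fx=5,fy=5,interpolation=cv2.INTER_CUBIC))
E
```

```text
t 24.62 tcp [0.6594 0.2778 0.1624] ang 89.86 tilt [-0.0018 -0.0012 -1.    ] w -0.0002 F [ 0.1 -0.9 -0.3] j [ 0.3   0.58  1.31 -0.    1.26  0.31]
dark arcs deg (- = +y side): [(-90, -31), (-27, 94)]
```

View pics/v10.png

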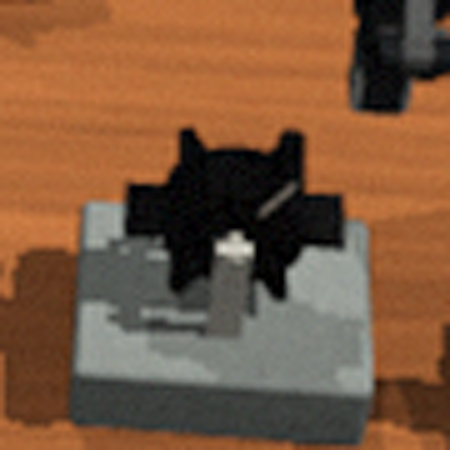

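```bash
cat > wl.py <<'E'
from h import *
import sys
# white line: bright thin pixels on black wheel face, cast on plane x=.672; direction by PCA
S=np.load('cur_scene.npz');p=S['p'].astype(float)
c=cal('scene');f=240/np.tan(np.radians(c['vfov'])/2);T=c['T']
def rx(u,v,x=.672):
    r=T[:3,:3]@np.array([(u-c['cx'])/f,(v-c['cy'])/f,1]);return T[:3,3]+r*(x-T[0,3])/r[0]
P=[]
for v in range(262,310):
    for u in range(365,420):
        w=rx(u,v);rr=np.hypot(w[1]-.2285,w[2]-.09)
        if .012<rr<.048 and p[v,u].min()>75 and np.ptp(p[v,u])<45 and w[2]>.098+ (0 if abs(w[1]-.2285)>.01 else .012): P.append([w[1],w[2]])
P=np.array(P);print(len(P));d=P-P.mean(0);vx,vy=np.linalg.svd(d)[2][0];
if vy<0: vx,vy=-vx,-vy
print('mean',P.mean(0).round(4),'line slope angle deg',np.degrees(np.arctan2(-vx,vy)).round(1),'polar of mean',np.degrees(np.arctan2(-(P.mean(0)[0]-.2285),P.mean(0)[1]-.09)).round(1))
E
python3 wl.py; python3 - <<'E'
exec(open('wl.py').read().split('P=[]')[0])
for u,v in((396.6,293.6),(405,286),(403.4,276.5),(382.5,276.5),(370.5,288),(412.5,290)):
    w=rx(u,v);print((u,v),w.round(4),'ang',np.degrees(np.arctan2(-(w[1]-.2285),w[2]-.09)).round(1),'r',np.hypot(w[1]-.2285,w[2]-.09).round(4))
E
```

```text
17
mean [0.2292 0.1062] line slope angle deg -87.7 polar of mean -2.6
(396.6, 293.6) [0.672  0.238  0.1044] ang -33.6 r 0.0172
(405, 286) [0.672  0.2518 0.1286] ang -31.1 r 0.0451
(403.4, 276.5) [0.672  0.2461 0.156 ] ang -14.9 r 0.0683
(382.5, 276.5) [0.672  0.2075 0.1529] ang 18.5 r 0.0663
(370.5, 288) [0.672  0.187  0.1172] ang 56.8 r 0.0496
(412.5, 290) [0.672  0.2671 0.1179] ang -54.2 r 0.0476
```

The white line is at about −31°. Pushing it to the top.

>>> {"name": "apply_moves", "arguments": {"series": [0, 0, 0.03, 0, 0, 0, 0, 0, 0.04, 0, 0, 0, 0, 0, 0.04, 0, 0, 0, -0.01, 0, 0.04, 0, 0, 0, -0.018, 0, 0.04, 0, 0, 0, -0.025, 0, 0.04, 0, 0, 0, -0.03, 0, 0.04, 0, 0, 0, -0.034, 0, 0.04, 0, 0, 0, -0.034, 0, 0.04, 0, 0, 0]}}

```text
time_s: 25.85
tcp_pos: [0.6598, 0.2434, 0.1231]
tool_rot: [[0.004, 1.0, -0.001], [1.0, -0.004, -0.001], [-0.001, -0.001, -1.0]]
ft_force: [0.2, -0.5, 0.3]
gripper_width: -0.0001
```

>>> {"name": "apply_moves", "arguments": {"series": [0.004, 0, 0, 0, 0, 0, 0.02, 0, -0.02, 0, 0, 0, 0.035, 0, -0.06, 0, 0, 0, 0.035, 0, -0.06, 0, 0, 0, 0.035, 0, -0.06, 0, 0, 0]}}

```text
time_s: 26.48
tcp_pos: [0.6596, 0.2792, 0.1828]
tool_rot: [[0.003, 1.0, -0.001], [1.0, -0.003, -0.0], [-0.0, -0.001, -1.0]]
ft_force: [-0.3, 0.1, -0.3]
gripper_width: 0.0003
```

```bash
python3 look.py k; python3 - <<'E'
from h import *
p=np.load('cur_scene.npz')['p'][250:340,345:435]
save('v11.png',cv2.resize(p,None,fx=5,fy=5,interpolation=cv2.INTER_CUBIC))
print(goal((.6717,.025,.24),90),goal((.6717,.025,.16),90))
E
```

```text
t 26.48 tcp [0.6596 0.2792 0.1828] ang 89.84 tilt [-8.e-04 -5.e-04 -1.e+00] w 0.0003 F [-0.3  0.1 -0.3] j [ 0.3   0.57  1.28 -0.    1.29  0.31]
[-0.2536, 0.0133, -0.0581, -0.1591, 0.0565, -0.1959] [-0.2535, 0.0136, 0.0219, -0.1591, 0.0565, -0.1959]
```

View pics/v11.png

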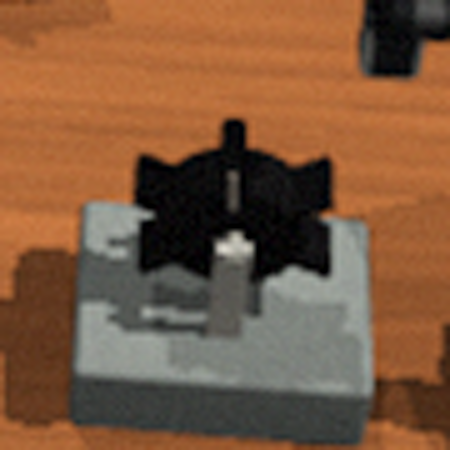

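```bash
python3 - <<'E'
exec(open('wl.py').read().split('P=[]')[0])
a,b=rx(391.5,292.4),rx(391.6,284)
print(a.round(4),b.round(4),np.degrees(np.arctan2(-(b[1]-a[1]),b[2]-a[2])), np.degrees(np.arctan2(-(b[1]-.2285),b[2]-.09)))
t=rx(345+234/5,250+125/5,.66);print(t,np.degrees(np.arctan2(-(t[1]-.2285),t[2]-.09)))
g=np.load('cur_scene.npz')['p'][250:340,345:435].max(-1)
for v in range(24,32): r=np.flatnonzero(g[v,40:54]<60)+40+345; print(v+250,r.min() if len(r) else None,r.max() if len(r) else None)
E
```

```text
[0.672  0.228  0.1072] [0.672  0.2261 0.1325] 4.243246797696717 3.2324487113034053
[0.66       0.22561767 0.14465055] 3.019045685376829
274 390 392
275 390 393
276 390 393
277 390 393
278 390 393
279 389 393
280 386 396
281 385 398
```

The ridge is at about +3°, within the ±9.7° allowed. Next, the mister.

>>> {"name": "apply_moves", "arguments": {"series": [0, 0, -0.05, 0, 0, 0, -0.05, 0.013, -0.058, 0, 0, 0, -0.11, 0.013, -0.058, 0, 0, 0, -0.17, 0.013, -0.058, 0, 0, 0, -0.23, 0.013, -0.058, 0, 0, 0, -0.253, 0.013, -0.03, 0, 0, 0, -0.253, 0.013, 0.01, 0, 0, 0, -0.253, 0.013, 0.024, 0, 0, 0, -0.253, 0.013, 0.028, 0, 0, 0, -0.253, 0.013, 0.028, 0, 0, 0]}}

```text
time_s: 27.82
tcp_pos: [0.6729, 0.0265, 0.156]
tool_rot: [[0.003, 1.0, 0.001], [1.0, -0.003, 0.0], [0.0, 0.001, -1.0]]
ft_force: [0.1, -0.2, 1.0]
gripper_width: -0.0001
```

```bash
python3 look.py l
```

```text
t 27.82 tcp [0.6729 0.0265 0.156 ] ang 89.85 tilt [ 0.001  0.    -1.   ] w -0.0001 F [ 0.1 -0.2  1. ] j [-0.06  0.53  1.42  0.    1.19 -0.06]
```

Over the cap, 14 mm above it. Press down to about 0.133.

>>> {"name": "apply_moves", "arguments": {"series": [0, 0, 0.01, 0, 0, 0, 0, 0, 0.016, 0, 0, 0, 0, 0, 0.02, 0, 0, 0, 0, 0, 0.023, 0, 0, 0, 0, 0, 0.023, 0, 0, 0]}}

```text
time_s: 28.55
tcp_pos: [0.6727, 0.0263, 0.134]
tool_rot: [[0.003, 1.0, 0.001], [1.0, -0.003, 0.0], [0.0, 0.001, -1.0]]
ft_force: [-3.6, 0.3, 11.7]
gripper_width: -0.0003
```

11.7 N exceeds the 7 N needed, so the cap is at its stop. Up, then a second press.

>>> {"name": "apply_moves", "arguments": {"series": [0, 0, 0, 0, 0, 0, 0, 0, -0.012, 0, 0, 0, 0, 0, -0.023, 0, 0, 0, 0, 0, -0.023, 0, 0, 0, 0, 0, -0.023, 0, 0, 0, 0, 0, -0.023, 0, 0, 0, 0, 0, -0.023, 0, 0, 0]}}

```text
time_s: 29.42
tcp_pos: [0.672, 0.0261, 0.1548]
tool_rot: [[0.003, 1.0, -0.001], [1.0, -0.003, 0.0], [0.0, -0.001, -1.0]]
ft_force: [-1.2, -0.9, 0.3]
gripper_width: -0.0001
```

>>> {"name": "apply_moves", "arguments": {"series": [0, 0, 0.01, 0, 0, 0, 0, 0, 0.016, 0, 0, 0, 0, 0, 0.02, 0, 0, 0, 0, 0, 0.0235, 0, 0, 0, 0, 0, 0.0235, 0, 0, 0, 0, 0, 0.0235, 0, 0, 0]}}

```text
time_s: 30.18
tcp_pos: [0.6723, 0.0261, 0.134]
tool_rot: [[0.003, 1.0, 0.001], [1.0, -0.003, -0.0], [-0.0, 0.001, -1.0]]
ft_force: [-4.8, -0.7, 15.4]
gripper_width: -0.0003
```

>>> {"name": "apply_moves", "arguments": {"series": [0, 0, -0.012, 0, 0, 0, 0, 0, -0.023, 0, 0, 0, 0, 0, -0.03, 0, 0, 0, 0, 0, -0.03, 0, 0, 0, 0, 0, -0.03, 0, 0, 0, 0, 0, -0.03, 0, 0, 0]}}

```text
time_s: 30.92
tcp_pos: [0.6719, 0.0261, 0.1612]
tool_rot: [[0.003, 1.0, -0.001], [1.0, -0.003, 0.0], [0.0, -0.001, -1.0]]
ft_force: [0.3, 0.3, 0.1]
gripper_width: 0.0002
```

```bash
python3 look.py m; python3 -c "
from h import *
w=pts('scene',np.load('cur_scene.npz')['d']).reshape(-1,3);k=w[(abs(w[:,0]-.672)<.012)&(abs(w[:,1]-.0255)<.012)&(w[:,2]<.152)&(w[:,2]>.12)];print(len(k),np.median(k[:,2]) if len(k) else '')
print(goal((.6595,.279,.18),90))"
```

```text
t 30.93 tcp [0.6719 0.0261 0.1612] ang 89.81 tilt [-1.1e-03  2.0e-04 -1.0e+00] w 0.0002 F [0.3 0.3 0.1] j [-0.06  0.52  1.42  0.    1.2  -0.06]
133 0.1414343832003503
[0.2528, -0.0134, -0.0185, -0.0416, -0.0089, -0.1901]
```

The cap is back up (0.1414 m) after two full presses at 11.7 N and 15.4 N. Now back to the wheel for the two final pushes.

>>> {"name": "apply_moves", "arguments": {"series": [0, -0.013, -0.06, 0, 0, 0, 0.06, -0.013, -0.06, 0, 0, 0, 0.12, -0.013, -0.06, 0, 0, 0, 0.18, -0.013, -0.06, 0, 0, 0, 0.24, -0.013, -0.06, 0, 0, 0, 0.252, -0.013, -0.02, 0, 0, 0, 0.252, -0.013, 0.02, 0, 0, 0, 0.252, -0.013, 0.038, 0, 0, 0, 0.252, -0.013, 0.038, 0, 0, 0]}}

```text
time_s: 32.15
tcp_pos: [0.6593, 0.2776, 0.1225]
tool_rot: [[0.004, 1.0, -0.003], [1.0, -0.004, -0.001], [-0.001, -0.003, -1.0]]
ft_force: [-0.1, -0.0, 0.1]
gripper_width: -0.0005
```

>>> {"name": "apply_moves", "arguments": {"series": [-0.01, 0, 0, 0, 0, 0, -0.02, 0, 0, 0, 0, 0, -0.03, 0, 0, 0, 0, 0, -0.039, 0, 0, 0, 0, 0, -0.047, 0, 0, 0, 0, 0, -0.055, 0, 0, 0, 0, 0, -0.06, 0, 0, 0, 0, 0, -0.06, 0, 0, 0, 0, 0]}}

```text
time_s: 33.15
tcp_pos: [0.6599, 0.2175, 0.1238]
tool_rot: [[0.004, 1.0, -0.0], [1.0, -0.004, -0.0], [-0.0, -0.0, -1.0]]
ft_force: [0.4, -0.5, 0.1]
gripper_width: -0.0001
```

>>> {"name": "apply_moves", "arguments": {"series": [0.003, 0, 0, 0, 0, 0, 0.003, 0, -0.03, 0, 0, 0, 0.03, 0, -0.04, 0, 0, 0, 0.062, 0, -0.04, 0, 0, 0, 0.062, 0, -0.04, 0, 0, 0, 0.062, 0, -0.04, 0, 0, 0]}}

```text
time_s: 33.9
tcp_pos: [0.6598, 0.28, 0.1635]
tool_rot: [[0.002, 1.0, -0.001], [1.0, -0.002, -0.001], [-0.001, -0.001, -1.0]]
ft_force: [-0.2, -0.1, -0.6]
gripper_width: 0.0001
```

```bash
python3 look.py n; python3 - <<'E'
from h import *
p=np.load('cur_scene.npz')['p'][250:340,345:435]
save('v12.png',cv2.resize(p,None,fx=5,fy=5,interpolation=cv2.INTER_CUBIC))
E
```

```text
t 33.9 tcp [0.6598 0.28   0.1635] ang 89.86 tilt [-6.e-04 -8.e-04 -1.e+00] w 0.0001 F [-0.2 -0.1 -0.6] j [ 0.31  0.58  1.3  -0.    1.26  0.31]
```

View pics/v12.png

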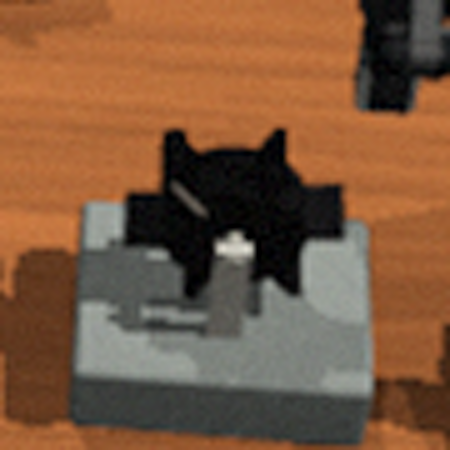

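The white line is at upper left, about +38°. The next ridge goes to about +30°.

>>> {"name": "apply_moves", "arguments": {"series": [0, 0, 0.03, 0, 0, 0, 0, 0, 0.041, 0, 0, 0, 0, 0, 0.041, 0, 0, 0, -0.01, 0, 0.041, 0, 0, 0, -0.02, 0, 0.041, 0, 0, 0, -0.03, 0, 0.041, 0, 0, 0, -0.039, 0, 0.041, 0, 0, 0, -0.047, 0, 0.041, 0, 0, 0, -0.054, 0, 0.041, 0, 0, 0, -0.0565, 0, 0.041, 0, 0, 0, -0.0565, 0, 0.041, 0, 0, 0]}}

```text
time_s: 35.38
tcp_pos: [0.6598, 0.2232, 0.1227]
tool_rot: [[0.003, 1.0, -0.0], [1.0, -0.003, -0.001], [-0.001, -0.0, -1.0]]
ft_force: [0.6, -0.5, 0.1]
gripper_width: 0.0001
```

>>> {"name": "apply_moves", "arguments": {"series": [0.003, 0, 0, 0, 0, 0, 0.003, 0, -0.03, 0, 0, 0, 0.03, 0, -0.08, 0, 0, 0, 0.06, 0, -0.12, 0, 0, 0, 0.06, 0, -0.12, 0, 0, 0, 0.06, 0, -0.12, 0, 0, 0]}}

```text
time_s: 36.12
tcp_pos: [0.6596, 0.2835, 0.2422]
tool_rot: [[0.003, 1.0, -0.001], [1.0, -0.003, -0.001], [-0.001, -0.001, -1.0]]
ft_force: [0.4, 1.1, -0.0]
gripper_width: -0.0001
```

```bash
python3 look.py o; python3 rk.py; python3 - <<'E'
from h import *
p=np.load('cur_scene.npz')['p'];a=cv2.resize(p[250:340,345:435],(420,420),interpolation=cv2.INTER_CUBIC);b=cv2.resize(p[150:370,90:310],(380,380));b=np.vstack([b,np.zeros((40,380,3),np.uint8)])
save('v13.png',np.hstack([a,b]))
E
```

```text
t 36.12 tcp [0.6596 0.2835 0.2422] ang 89.85 tilt [-9.e-04 -8.e-04 -1.e+00] w -0.0001 F [ 0.4  1.1 -0. ] j [ 0.31  0.52  1.21 -0.    1.41  0.31]
scene slot 1 1 283 [ 0.0499 -0.017   0.0294] [0.0745 0.0153 0.0638]
scene slot 1 -1 180 [-0.0704 -0.0179  0.0341] [-0.0476  0.0151  0.0641]
scene slot 3 1 301 [ 0.0495 -0.0168  0.0307] [0.0728 0.016  0.064 ]
scene slot 3 -1 206 [-0.0711 -0.0176  0.033 ] [-0.0495  0.0161  0.0644]
top slot 1 1 164 [ 0.0477 -0.0158  0.0328] [0.0709 0.0168 0.0658]
top slot 1 -1 156 [-0.0706 -0.0155  0.0362] [-0.0469  0.0168  0.0659]
top slot 3 1 171 [ 0.0471 -0.0154  0.0341] [0.0692 0.0175 0.0655]
top slot 3 -1 176 [-0.0721 -0.0159  0.034 ] [-0.0476  0.0174  0.0668]
```

View pics/v13.png

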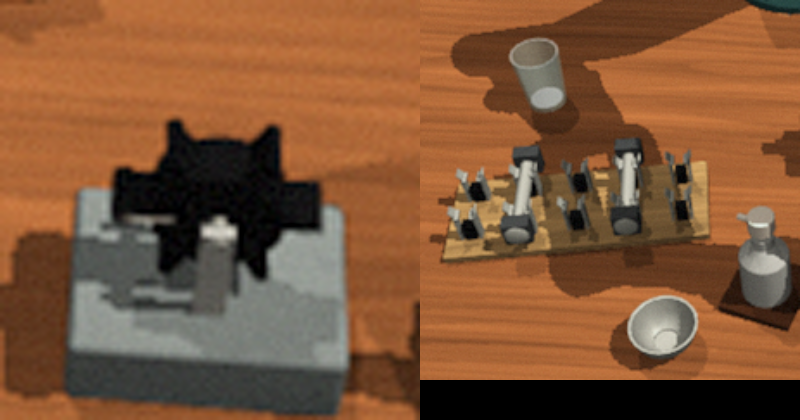

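```bash
python3 - <<'E'
exec(open('wl.py').read().split('P=[]')[0])
k=90/420
a,b=rx(345+172*k,250+218*k),rx(345+122*k,250+216*k)
print(a.round(4),b.round(4),np.degrees(np.arctan2(-(b[1]-a[1]),b[2]-a[2])),np.degrees(np.arctan2(-(b[1]-.2285),b[2]-.09)))
E
```

```text
[0.672  0.2104 0.0923] [0.672  0.1896 0.0918] 91.28137785242035 87.35655486287538
```

The ridge is at about 87–91°, so it's level, and the tool is clear of everything. Handing in.

```bash
python3 -c "
from h import *
print(order.job_done())"
```

```text
the job is handed in; nothing more can be done
None
```

The job is done and handed in at about 36 s of the 210 s allowed; no verdict was reported.

- **Stakes:** The two loose stakes are snapped home in clips 1 and 3. The largest wrist force I read was about 17 N. At the end the head tops read 0.064–0.067 m, level and centred within about 1–2 mm, which fits home height once the camera's edge bias is allowed for.
- **Wheel on:** I rolled it in three pushes to about +3 to 4° from the top, within the ±9.7° allowed, before pressing the mister.
- **Mister:** I pressed the cap to its stop twice, at 11.7 N and 15.4 N. It read 0.1414 m after the second press, so it is back up. After the first press I judged its return only from the finger being lifted clear for about half a second.
- **Wheel off:** Two more pushes in the same direction brought the ridge level on the −y side. Two estimates gave 91° and 87°, both within tolerance.
- **Bystanders:** The tumbler and bowl look unmoved, and the gripper ended clear of everything.

One helper script for finding the wheel's white line automatically gave a wrong fit. I measured the line from picture pixels instead. No other check failed or disagreed.

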